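Clamp a post foot in the weld jig and index the cam knob

ROBOT

A 6-joint arm with a two-finger parallel gripper is mounted at the origin on the work surface. World frame = base frame: x ahead of the robot, y to its left, z up, the work surface at z = 0. Lengths are in mm, angles in rad, forces in N, time in s.
With the tool pointing down it reaches from about 350 to 975 mm from the base axis. Payload 7.1 kg.
Tool frame: the origin (TCP) lies at the very end of the fingers, on their centre line; the grasp point (between the pads) lies 19 mm behind it; y points along the fingers, x is the direction in which the jaws open and shut, and the axes are right-handed (so a half turn about y gives the same grasp; the last joint's range is limited). The gripper opens to 88 mm and grips with 3 to 60 N. Pads are 20 mm wide; open, the fingers measure 115 mm over their backs; the gripper's body (75 mm by 178 mm) begins 61 mm behind the grasp point.
Start: joints at [-1.366, 0.423, 1.63, -0, 1.089, -0.019], TCP at [138.73, -609.392, 222.675] pointing down, gripper open.
Joint ranges: [-3, 3], [-0.9, 2.11], [0.09, 2.58], [-1.31, 4.45], [0.11, 2.69], [-2.54, 2.54]. Speed limits (rad/s): [2.39, 2.39, 3.01, 3.14, 3.14, 3.14].

INTERFACE

Orientations are given as a rotation vector (axis times angle).
In Python, from workcell import ctrl gives the robot as it stands. The module is installed in compiled form; this text tells all that it offers.
- The arm moves only by the tool carry_out, never from a script. Its arguments are lists of equal length, an entry for each row: "delta_pos": the shift along the tool's x, y, z in cm, a list of three; "rotation": the turn, a rotation vector about the tool's x, y, z in rad, a list of three. In form: {"delta_pos": [[dx, dy, dz], ...], "rotation": [[wx, wy, wz], ...]}. A call has 1 to 12 rows; each row is the pose to reach, as a shift and turn from the pose commanded when the call began, along the tool's axes at that moment; what a row does not reach only later rows make up. A row lasts 1/12 s, in which the tool goes at most 41.7 mm and 7.16 degrees, less where a joint would pass 70% of its speed; a pose out of reach is approached as far as the arm can. A call with a gripper value outside its range is refused whole. "hand" is the closure in counts, from 0 (fully open) to 255 (shut), set as the call begins (left out, the last holds). The fingers move at their own pace and stop on an object; the grip force is fixed at half the most. Time passes only in rows, so rows that repeat a pose let the fingers close. It gives the time, the measured TCP pose, the force and the opening at its end, in the units of the state.
- ctrl.get_obs(): the state, without advancing time (a new reading comes with each control period).
- ctrl.get_image(name): name is "side" or "top" or "wrist"; returns the picture (400x640x3 uint8, red, green, blue); there is no depth.
- ctrl.camera_info(name): a dict with "fov_y" (degrees; the focal length in pixels is half the picture's height over the tangent of half this angle, whatever the lens; pixels are square), "cx", "cy" (the principal point, pixels), "k1" (the pictures are not rectified: a ray, as slopes to the right and down, at radius r is drawn at 1 + k1 r^2 times it, then the intrinsics apply), "R" (3x3) and "t" (3): a world point X has camera coordinates R X + t; the wrist camera has in their place "T_tool_cam" (4x4, takes a point from camera to tool coordinates, whose origin is the TCP and whose axes are the tool frame's). Camera axes: x right, y down, z forward; pixel columns grow to the right and rows downward; lengths in mm; the calibration is good to about 2 mm. A picture is of the moment at which its call begins: read the wrist's pose just before it. camera_info takes no time and is no camera call.
- ctrl.close_job(): hands the job in, once; it reports no verdict.
The state is a dict: "t": time; "qpos": joint angles; "qvel": joint speeds; "joint_torque": joint torques, N m; "ee_pos": TCP position; "orientation": TCP orientation; "ft_force": force on the tool from outside, world axes, zero at the start; "moment": the same for the moment, N m; "width": finger opening in mm.
Only numpy, scipy, OpenCV 4.12 (cv2) and the standard library are available. Lean on these libraries where they do the work, as an engineer would, in place of code of your own. Each camera call takes 0.05 s, during which the arm holds its last target.

TASK

Get the post ready for welding: set it upright on the weld jig and slide its foot plate under the raised red clamp finger until it is fully home against both blue stops. Then turn the orange cam knob gently clockwise (seen from above) until the sprung finger drops into the cam's notch and clamps the foot plate, stop there without driving the finger back up out of the notch, and let go. Do not slam or press the post hard, and leave everything else on the table alone.

Things in the scene. Friction and masses are not known exactly. Their poses are not given: they have to be found in the camera images.
- post: The workpiece: steel foot plate 80 x 80 x 8 mm with a bright 40 x 40 mm square tube (3 mm wall, open top) standing centred on it and square to it; total height 83 mm, 0.4 to 0.75 kg, loose on the table. Origin at the centre of the plate's underside; x and y along the plate's sides, z up. Any of its four quarter turns will do.
- jig: Fixed steel jig base 170 (x) x 250 (y) x 12 mm high; origin at the centre of its underside, on the table; its yaw varies. In its frame (mm): nest centre (30, 55), cam axis (30, -65), face of the far stop x = 70, face of the side stop y = 95. The nest is open towards -x and -y. The finger's steel guide stands at (30, -2), 37 (x) by 18 (y) mm, top 57 mm above the table.
- nest (a point): Where the post's origin must finally be: on the jig base's top face (12 mm above the table); axes as the jig's. With the plate against both stops the post's origin is here. The stops are blue bars 70 mm long, 12 mm thick, rising 10 mm above the jig base, at the nest's +x and +y sides.
- clamp_tip (a point): Centre of the underside of the red finger's tip, 14 (jig x) by 12 (jig y) mm, at jig (30, 19) mm; it overlaps the seated plate's -y edge by 10 mm. Raised, it is 25 mm above the table, 5 mm over a plate on the jig. It bars lowering the plate into the nest: set it on the jig 55 mm or more short of home in jig x, then slide it in. The red bar from here to the cam has its top at 50 mm.
- clamp (a joint): How far (m) the red clamp finger has sprung straight down: 0 raised (riding on the cam's rim), 0.005 when it bears on a plate in the nest with its nose down in the cam's notch, about 0.0057 if it drops with no plate there, below 0 when driven onto the high rim behind the notch. Its spring pushes down with about 9 N.
- knob: Orange cam knob: upright bar 52 (its x) x 14 (its y) mm, from 51 to 88 mm above the table, gripped across the 14 mm width. It turns about its vertical axis, at its origin, with the steel cam disc below it (about 94 mm across, rim 30 mm above the table). The bar is set on the cam at a different angle each job, so its yaw does not tell where the notch is.
- knob_grip (a point): On the knob's axis, at a good height to grip it (74 mm above the table). Riding on the rim, turning takes 0.1 to 0.2 N m. After 0.3 to 1.35 rad clockwise (one grasp) the nose slips off the notch's edge and drives the knob on by itself (up to 0.6 N m), then it is slack for some 0.06 rad, the finger bearing on the plate, then the rough ramp resists with 0.25 to 0.45 N m: stop there and ease back until it is slack.
- nose (a point): Round nose (10 mm across) of the red finger, 40 mm from the cam axis on the jig's +y side: the point that rides on the cam's rim. Coming from the clockwise turn, the notch, a gap in the rim, has a steep edge first, then a rough 16 degree ramp up to a rim 3 mm higher than the first. Left part way up the ramp, the finger does not slide back by itself and does not bear on the plate.
- offcut: bystander: loose piece of bright square tube, 40 x 40 x 55 mm tall, standing; origin at the centre of its underside
- spare_plate: bystander: loose plain steel plate 80 x 80 x 8 mm without a tube; origin at the centre of its underside
- c_clamp: bystander: steel G-clamp lying flat, about 100 x 190 x 22 mm; origin under its middle
- hammer: bystander: hammer lying flat, 260 mm long; origin under its middle
- tape_reel: bystander: white ring lying flat, 72 mm across, 20 mm high; origin at the centre of its underside
- chalk_holder: bystander: teal marking-chalk holder lying flat, 140 x 16 x 10 mm; origin under its middle
- wire_brush: bystander: wooden-handled brush lying flat, about 200 mm long; origin under its middle
Things that resemble listed ones, but are neither listed nor needed, are in the scene too. Leave any black, green or purple look-alike of the post alone.

How it is judged (in metres and radians):
On the way, in this order (a step that is already met when the one before it is completed fails the run):
1. the post stands fully home against both stops, the finger still raised (x of post in the frame of nest between -0.003 and 0.003 m and y of post in the frame of nest between -0.003 and 0.003 m and z of post in the frame of nest below 0.002 m and angle between post's own z axis and vertical below 0.03 rad and (angle between the x axis of post and the x axis of jig, either way round below 0.05 rad or angle between the x axis of post and the y axis of jig, either way round below 0.05 rad) and value of joint clamp below 0.0015 m), for 0.2 s.
2. the finger has dropped into the cam's notch and bears on the foot plate (x of post in the frame of nest between -0.003 and 0.003 m and y of post in the frame of nest between -0.003 and 0.003 m and z of post in the frame of nest below 0.002 m and angle between post's own z axis and vertical below 0.03 rad and (angle between the x axis of post and the x axis of jig, either way round below 0.05 rad or angle between the x axis of post and the y axis of jig, either way round below 0.05 rad) and value of joint clamp between 0.0035 and 0.0065 m and contact force between clamp and post above 2 N), for 0.2 s.
At the end, for the whole second after the job is handed in: The post stands upright on the jig with its origin within 3 mm of the nest point along each jig axis, square to the jig within 0.05 rad (any quarter turn), at rest; the clamp finger is down 3.5 to 6.5 mm and presses on the foot plate with more than 2 N; the gripper has let go (all of step 2 and linear speed of post below 0.02 m/s and not (contact force between the fingers and anything else above 0.2 N)); the robot touches nothing.
It fails at once if the cam is driven past its notch, forcing the finger up onto the high rim (value of joint clamp below -0.0015 m).
It fails at once if the post is slammed or pressed against the jig with more than 60 N (contact force between post and jig above 60 N).
It fails at once if another thing on the table is moved more than 30 mm (distance of any of offcut, spare_plate, c_clamp, hammer, tape_reel, chalk_holder, wire_brush from where it was at the start of the episode above 0.03 m).
It also fails if it takes over 72 s, if anything falls off the work surface, if the arm or the gripper's body presses on something with over 40 N, if the wrist force passes 120 N, or if a joint passes its speed limit or range.

## Working session

There is one attempt and no reset: what is moved stays moved. The work goes in short steps, Python scripts to look and compute and a tool call to move; the robot and the scene stay as the last step left them, time stands still between calls to the robot, and variables do not carry over. Pictures are saved under pics/ and viewed, and the job is handed in when it is done.

Besides the shell and the picture viewer there is one more tool, called after "Request:" as name(argument=value, ...) on one line, values as JSON. carry_out: Moves the arm, as the interface text tells. Its arguments: {"type":"object","properties":{"delta_pos":{"type":"array","items":{"type":"array","items":{"type":"number"}}},"rotation":{"type":"array","items":{"type":"array","items":{"type":"number"}}},"hand":{"type":"number"}},"required":["delta_pos","rotation"]}

```bash
mkdir -p pics; cat > h.py <<'E'
import numpy as np, cv2
from workcell import ctrl
from scipy.spatial.transform import Rotation as Ro
def save(n,fn):
    im=ctrl.get_image(n); cv2.imwrite('pics/'+fn,im[:,:,::-1]); return im
E
python3 - <<'E'
from h import *
o=ctrl.get_obs(); print(o)
for n in ['side','top','wrist']:
    print(n,ctrl.camera_info(n)); save(n,n+'0.png')
E
```

```text
{'t': 0.0, 'qpos': array([-1.36596770e+00,  4.23853179e-01,  1.63068804e+00,  8.49648066e-06,
        1.08860650e+00, -1.90340842e-02]), 'qvel': array([-0.0006178 , -0.00088553,  0.00012479,  0.00106289, -0.00065519,
        0.00206695]), 'joint_torque': array([-3.09188828e-03, -5.44631052e+01, -2.73668557e+01,  6.40878431e-02,
        2.27732747e-02, -9.49729861e-05]), 'ee_pos': array([ 138.64084584, -608.85314294,  221.89476976]), 'orientation': array([-1.30577378,  1.04355979, -1.04156717]), 'ft_force': array([ 0.38696021,  0.25133663, -0.20877152]), 'moment': array([-0.01593837, -0.00645466,  0.00478311]), 'width': 87.97626931576042}
side {'fov_y': 48.95242731796692, 'cx': 317.45747041915143, 'cy': 200.03777334002132, 'k1': -0.036457021439655554, 'R': array([[-0.67102295, -0.74141419,  0.00576195],
       [-0.46032358,  0.41050229, -0.78714044],
       [ 0.5812318 , -0.53084167, -0.61674689]]), 't': array([ 351.76950756,  296.3923457 , 1224.86506893])}
top {'fov_y': 55.10966567634783, 'cx': 318.93693078028025, 'cy': 200.8929758579692, 'k1': 0.020664367105409955, 'R': array([[-0.02349133, -0.9995936 ,  0.01614878],
       [-0.9880098 ,  0.02074748, -0.15299076],
       [ 0.15259353, -0.01954911, -0.98809567]]), 't': array([ -16.85100116,  521.20632693, 1199.98337121])}
wrist {'fov_y': 62.43910084361419, 'cx': 323.03639601487555, 'cy': 199.73856962004086, 'k1': -0.055935853656625165, 'T_tool_cam': array([[ 9.99999957e-01,  8.41628006e-05, -2.81587826e-04,
         3.83760478e-01],
       [ 2.93893677e-04, -2.82259015e-01,  9.59338190e-01,
        -1.62134420e+02],
       [ 1.25988645e-06, -9.59338231e-01, -2.82259028e-01,
         7.79318226e+01],
       [ 0.00000000e+00,  0.00000000e+00,  0.00000000e+00,
         1.00000000e+00]])}
```

View pics/top0.png

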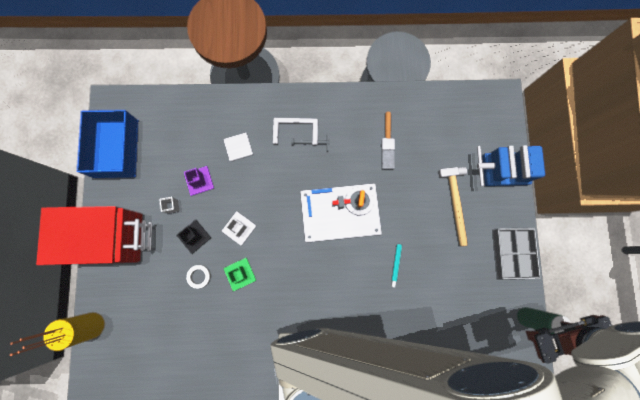

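View pics/side0.png

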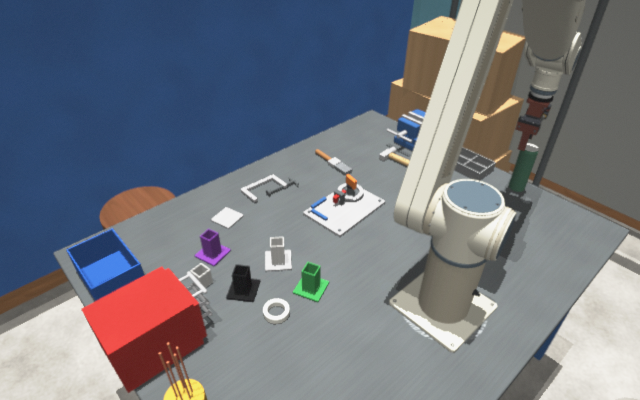

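View pics/wrist0.png

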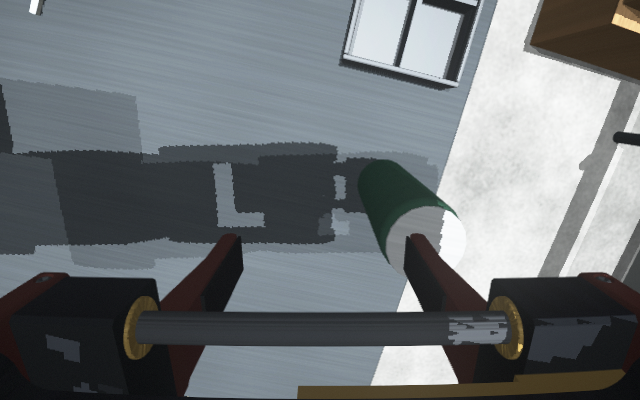

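```bash
cat >> h.py <<'E'
def cam(n,o=None):
    c=ctrl.camera_info(n); f=200/np.tan(np.radians(c['fov_y']/2))
    if n=='wrist':
        T=np.eye(4); T[:3,:3]=Ro.from_rotvec(o['orientation']).as_matrix(); T[:3,3]=o['ee_pos']
        M=T@c['T_tool_cam']; Mi=np.linalg.inv(M); R,t=Mi[:3,:3],Mi[:3,3]
    else: R,t=np.array(c['R']),np.array(c['t'])
    return dict(f=f,cx=c['cx'],cy=c['cy'],k=c['k1'],R=R,t=t)
def proj(C,X):
    p=np.atleast_2d(X)@C['R'].T+C['t']; s=p[:,:2]/p[:,2:]
    s=s*(1+C['k']*(s**2).sum(1,keepdims=True)); return s*C['f']+[C['cx'],C['cy']]
def unproj(C,uv,z):
    d=(np.atleast_2d(uv)-[C['cx'],C['cy']])/C['f']; s=d.copy()
    for _ in range(20): s=d/(1+C['k']*(s**2).sum(1,keepdims=True))
    r=np.c_[s,np.ones(len(s))]@C['R']; c=-C['R'].T@C['t']
    return c+r*((z-c[2])/r[:,2])[:,None]
E
python3 - <<'E'
from h import *
im=cv2.imread('pics/top0.png')
cv2.imwrite('pics/topc.png',cv2.resize(im[160:300,150:410],None,fx=3,fy=3,interpolation=cv2.INTER_CUBIC))
C=cam('top')
for n,p,z in [('post',(238,229),8),('jigTL',(302,192),12),('jigTR',(378,184),12),('jigBR',(381,237),12),('jigBL',(306,241),12),('knob',(361,201),88),('green',(239,274),8),('black',(193,236),8),('purple',(199,180),8),('reel',(198,276),20)]:
    print(n,unproj(C,p,z)[0].round(1))
o=ctrl.get_obs();print(Ro.from_rotvec(o['orientation']).as_matrix().round(3))
E
```

```text
post [438.3 237.7   8. ]
jigTL [556.1  26.5  12. ]
jigTR [ 578.  -227.6   12. ]
jigBR [ 401.4 -229.1   12. ]
jigBL [393.9  16.2  12. ]
knob [ 510.2 -158.5   88. ]
green [293.7 233.1   8. ]
black [418.9 382.8   8. ]
purple [604.3 368.    8. ]
reel [291.2 359.9  20. ]
[[ 0.222 -0.     0.975]
 [-0.975  0.001  0.222]
 [-0.001 -1.    -0.   ]]
```

View pics/topc.png

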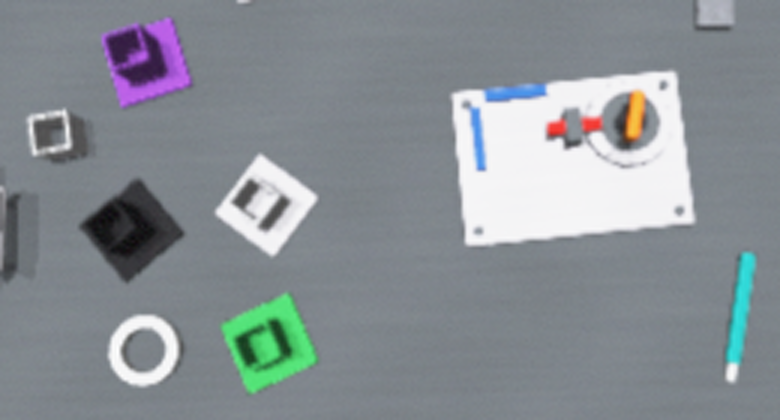

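```bash
cat >> h.py <<'E'
def rel(pt,R_t,o=None,cmd=None):
    """tool-frame shift (cm) and rotvec from current measured pose"""
    o=o or ctrl.get_obs(); R=Ro.from_rotvec(o['orientation']).as_matrix()
    p=R.T@(np.array(pt)-o['ee_pos'])/10; w=Ro.from_matrix(R.T@R_t).as_rotvec()
    return p.round(2),w.round(3)
def down(a):
    """tool pointing down, tool x at world yaw a"""
    x=np.array([np.cos(a),np.sin(a),0]); y=np.array([0,0,-1.]); return np.c_[x,y,np.cross(x,y)]
E
python3 - <<'E'
from h import *
C=cam('top')
q=np.array([(262,153),(318,200),(272,255),(215,210)])/3+[150,160]
P=unproj(C,q,8); print(P.round(1),P.mean(0).round(1))
for i in range(4):
    d=P[(i+1)%4]-P[i]; print(np.linalg.norm(d),np.degrees(np.arctan2(d[1],d[0])))
q=np.array([(453,94),(676,72),(694,222),(468,245)])/3+[150,160]
P=unproj(C,q,12); print(P.round(1),P.mean(0).round(1))
for i in range(4):
    d=P[(i+1)%4]-P[i]; print(np.linalg.norm(d),np.degrees(np.arctan2(d[1],d[0])))
o=ctrl.get_obs()
for a in [-90,-48.5,-52]:
  print(a,rel([400,200,300],down(np.radians(a)),o))
E
```

```text
[[497.7 240.4   8. ]
 [444.6 179.1   8. ]
 [386.1 228.6   8. ]
 [436.2 290.7   8. ]] [441.1 234.7   8. ]
81.0824871447964 -130.8709312306671
76.63792762791903 139.78592919836657
79.82541236840301 51.07265551019822
79.37019613316527 -39.29588978923192
[[ 558.4   29.8   12. ]
 [ 578.2 -218.7   12. ]
 [ 411.2 -230.6   12. ]
 [ 391.7   16.2   12. ]] [ 484.9 -100.8   12. ]
249.23722084607166 -85.45413421868234
167.4470985815741 -175.9022170276933
247.63339671534277 94.50107597472181
167.2486547861287 4.646717392232736
-90 (array([-73.09,  -7.7 ,  43.44]), array([ 0.   ,  0.224, -0.001]))
-48.5 (array([-73.09,  -7.7 ,  43.44]), array([-0.   , -0.5  , -0.001]))
-52 (array([-73.09,  -7.7 ,  43.44]), array([-0.   , -0.439, -0.001]))
```

```bash
python3 - <<'E'
from h import *
o=ctrl.get_obs()
print(rel([420,-250,300],down(np.radians(-30)),o),rel([472,209,280],down(np.radians(50.3)),o))
E
```

```text
(array([-28.77,  -7.76,  35.4 ]), array([-0.   , -0.823, -0.001])) (array([-72.36,  -5.71,  50.66]), array([-1.000e-03, -2.225e+00, -1.000e-03]))
```

Request:
carry_out(delta_pos=[[-2.4,-0.7,3],[-4.8,-1.4,6],[-7.2,-2.1,9],[-9.6,-2.8,12],[-12,-3.5,15],[-14.4,-4.2,18],[-16.8,-4.9,21],[-19.2,-5.6,24],[-21.6,-6.3,27],[-24,-7,30],[-26.4,-7.4,33],[-28.8,-7.7,35.4]], rotation=[[0,-0.11,0],[0,-0.22,0],[0,-0.33,0],[0,-0.44,0],[0,-0.55,0],[0,-0.66,0],[0,-0.77,0],[0,-0.88,0],[0,-0.99,0],[0,-1.1,0],[0,-1.2,0],[0,-1.3,0]])

```text
t: 1.15
ee_pos: [421.4, -248.3, 300.3]
orientation: [-1.571, 0.032, -0.034]
ft_force: [1.0, -0.4, -0.5]
width: 87.8
```

```bash
python3 - <<'E'
from h import *
o=ctrl.get_obs()
print(o['t'],o['ee_pos'],o['qpos'],rel([472,209,280],down(np.radians(50.3)),o))
E
```

```text
1.15 [ 421.43646268 -248.32012103  300.27769757] [-5.56911788e-01  1.29327664e-01  1.84306582e+00  2.12873608e-04
  1.16803756e+00 -5.15371939e-01] (array([ 3.15,  2.01, 45.9 ]), array([ 0.001, -0.92 ,  0.001]))
```

Request:
carry_out(delta_pos=[[0.3,0.2,4],[0.6,0.4,8],[0.9,0.6,12],[1.2,0.8,16],[1.5,1,20],[1.8,1.2,24],[2.1,1.4,28],[2.4,1.6,32],[2.7,1.8,36],[3,1.9,40],[3.1,2,43.5],[3.2,2,45.9]], rotation=[[0,-0.08,0],[0,-0.16,0],[0,-0.24,0],[0,-0.32,0],[0,-0.4,0],[0,-0.48,0],[0,-0.56,0],[0,-0.64,0],[0,-0.72,0],[0,-0.8,0],[0,-0.88,0],[0,-0.92,0]])

```text
t: 2.15
ee_pos: [473.2, 209.9, 279.3]
orientation: [-1.459, -0.686, 0.686]
ft_force: [-0.6, -0.2, -0.4]
width: 87.7
```

Request:
carry_out(delta_pos=[[0,0,0],[0,0,0]], rotation=[[0,0,0],[0,0,0]])

```text
t: 2.32
ee_pos: [473.1, 207.8, 279.2]
orientation: [-1.461, -0.682, 0.684]
ft_force: [-0.4, -0.4, -0.4]
width: 87.7
```

```bash
python3 - <<'E'
from h import *
o=ctrl.get_obs()
print(o['t'],o['ee_pos'],o['orientation'],o['qvel'].round(3)); save('wrist','w1.png'); np.savez('w1.npz',p=o['ee_pos'],r=o['orientation'])
save('top','t1.png')
E
```

```text
2.3167 [473.12680319 207.79304489 279.23377617] [-1.46083471 -0.68240233  0.68395375] [-0.04  -0.015  0.021 -0.007  0.002 -0.002]
```

View pics/w1.png

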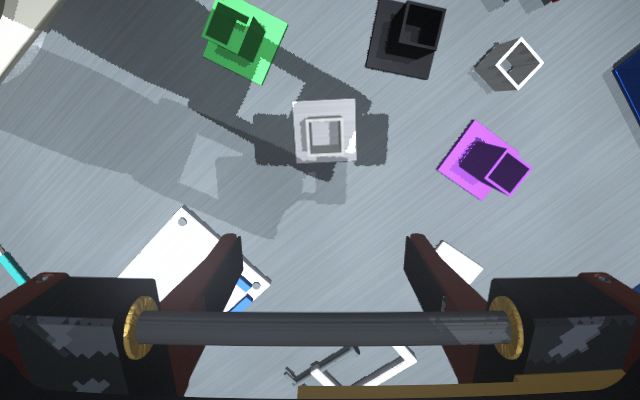

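```bash
python3 - <<'E'
from h import *
im=cv2.imread('pics/w1.png')
cv2.imwrite('pics/w1c.png',cv2.resize(im[85:180,270:380],None,fx=6,fy=6,interpolation=cv2.INTER_CUBIC))
E
```

```text
(no output)
```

View pics/w1c.png

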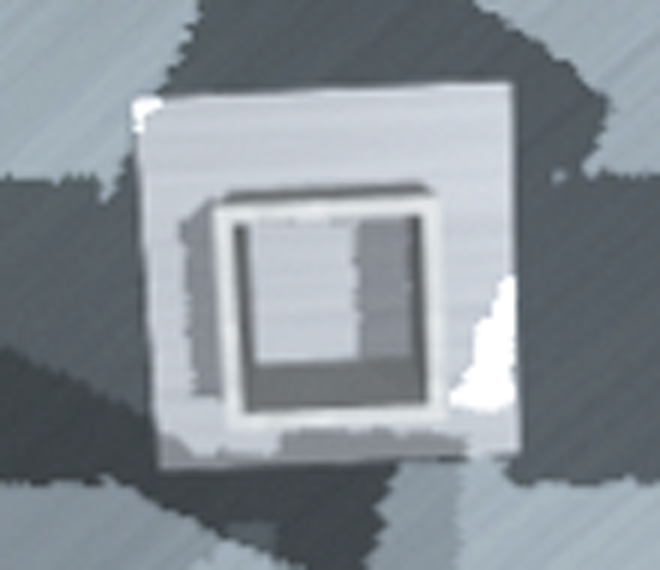

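```bash
python3 - <<'E'
from h import *
d=np.load('w1.npz'); C=cam('wrist',{'ee_pos':d['p'],'orientation':d['r']})
for q,z in [([(135,98),(512,84),(519,452),(160,468)],8),([(212,206),(438,193),(446,416),(230,427)],83)]:
    P=unproj(C,np.array(q)/6+[270-.4,85-.4],z); print(P.round(1),P.mean(0).round(1))
    for i in range(4):
        e=P[(i+1)%4]-P[i]; print(np.linalg.norm(e).round(1),np.degrees(np.arctan2(e[1],e[0])).round(1))
E
```

```text
[[386.7 228.9   8. ]
 [435.5 291.6   8. ]
 [497.7 244.2   8. ]
 [449.6 181.1   8. ]] [442.4 236.5   8. ]
79.4 52.2
78.2 -37.3
79.4 -127.3
79.0 142.8
[[414.1 232.1  83. ]
 [438.  264.1  83. ]
 [469.6 240.4  83. ]
 [446.  209.   83. ]] [441.9 236.4  83. ]
39.9 53.4
39.5 -36.9
39.3 -126.9
39.3 144.1
```

```bash
python3 - <<'E'
from h import *
o=ctrl.get_obs(); 
for z in (130,28): print(rel([442.2,236.4,z],down(np.radians(52.7)),o))
E
```

```text
(array([ 0.34, 14.94,  4.31]), array([-0.   , -0.048, -0.001]))
(array([ 0.35, 25.14,  4.31]), array([-0.   , -0.048, -0.001]))
```

Request:
carry_out(delta_pos=[[0.1,3,1.1],[0.2,6,2.2],[0.3,9,3.3],[0.35,12,4.3],[0.35,14.5,4.3],[0.35,17,4.3],[0.35,19.5,4.3],[0.35,21.5,4.3],[0.35,23.5,4.3],[0.35,24.6,4.3],[0.35,25.1,4.3],[0.35,25.1,4.3]], rotation=[[0,-0.048,0],[0,-0.048,0],[0,-0.048,0],[0,-0.048,0],[0,-0.048,0],[0,-0.048,0],[0,-0.048,0],[0,-0.048,0],[0,-0.048,0],[0,-0.048,0],[0,-0.048,0],[0,-0.048,0]])

```text
t: 3.42
ee_pos: [442.6, 236.3, 28.1]
orientation: [-1.449, -0.716, 0.719]
ft_force: [0.9, -0.2, -0.2]
width: 87.9
```

Request:
carry_out(delta_pos=[[0,0,0],[0,0,0],[0,0,0],[0,0,0],[0,0,0],[0,0,0],[0,0,0],[0,0,0]], rotation=[[0,0,0],[0,0,0],[0,0,0],[0,0,0],[0,0,0],[0,0,0],[0,0,0],[0,0,0]], hand=255)

```text
t: 4.08
ee_pos: [442.4, 237.0, 28.7]
orientation: [-1.449, -0.718, 0.72]
ft_force: [-2.0, -1.3, 4.1]
width: 39.9
```

```bash
python3 - <<'E'
from h import *
o=ctrl.get_obs(); print(o)
E
```

```text
{'t': 4.0833, 'qpos': array([ 4.68223824e-01,  5.67665040e-01,  1.99757505e+00, -2.42780953e-04,
        5.77364064e-01, -4.52768166e-01]), 'qvel': array([-0.00210138, -0.00060354,  0.0055898 ,  0.00395955, -0.00676017,
        0.00102042]), 'joint_torque': array([ 2.44950727e-01, -4.75961566e+01, -1.37428549e+01,  1.07591059e-01,
       -2.73954039e-01, -3.23502487e-02]), 'ee_pos': array([442.36955962, 237.01034929,  28.73640229]), 'orientation': array([-1.44873872, -0.71798139,  0.71961544]), 'ft_force': array([-1.96449947, -1.33450216,  4.06841307]), 'moment': array([-0.11193085, -0.06914426, -0.00458901]), 'width': 39.85819512701088}
```

```bash
python3 - <<'E'
from h import *
o=ctrl.get_obs()
print(rel([470,-190,380],down(np.radians(4.6)),o))
E
```

```text
(array([-32.37, -35.1 , -28.02]), array([ 0.   ,  0.841, -0.001]))
```

Request:
carry_out(delta_pos=[[0,-1.5,0],[0,-4.5,0],[0,-8,0],[-1.5,-11.5,-1.3],[-4,-14.5,-3.5],[-7,-17,-6],[-10,-19,-8.7],[-13,-21,-11.3],[-16,-23,-13.9],[-19,-25,-16.5],[-22,-27,-19.1],[-25,-29,-21.7]], rotation=[[0,0,0],[0,0,0],[0,0,0],[0,0.05,0],[0,0.14,0],[0,0.23,0],[0,0.32,0],[0,0.41,0],[0,0.5,0],[0,0.59,0],[0,0.68,0],[0,0.75,0]])

```text
t: 5.08
ee_pos: [461.5, -72.3, 307.4]
orientation: [-1.566, -0.129, 0.132]
ft_force: [0.9, 0.6, -6.8]
width: 40.2
```

```bash
python3 - <<'E'
from h import *
o=ctrl.get_obs()
print(rel([470,-190,380],down(np.radians(4.6)),o),o['width'],o['ft_force'])
E
```

```text
(array([ -1.13,  -7.27, -11.75]), array([-0.001,  0.086, -0.002])) 40.18698733370109 [ 0.93592201  0.5995234  -6.75482344]
```

Request:
carry_out(delta_pos=[[-0.4,-2.2,-3.5],[-0.7,-4.5,-7],[-1,-6.5,-10],[-1.1,-7.2,-11.5],[-1.1,-7.3,-11.8],[-1.1,-7.3,-11.8],[-1.1,-7.3,-11.8]], rotation=[[0,0.05,0],[0,0.08,0],[0,0.086,0],[0,0.086,0],[0,0.086,0],[0,0.086,0],[0,0.086,0]])

```text
t: 5.67
ee_pos: [471.1, -187.9, 378.6]
orientation: [-1.568, -0.064, 0.069]
ft_force: [-0.3, 0.4, -6.1]
width: 39.8
```

```bash
python3 - <<'E'
from h import *
o=ctrl.get_obs()
print(o['t'],o['ee_pos'],o['orientation'],abs(o['qvel']).max(),o['ft_force']); save('wrist','w2.png'); np.savez('w2.npz',p=o['ee_pos'],r=o['orientation'])
E
```

```text
5.6667 [ 471.10078807 -187.86618534  378.64456825] [-1.56770886 -0.06427247  0.06898064] 0.019438482588959773 [-0.2878427   0.43147219 -6.11815633]
```

View pics/w2.png

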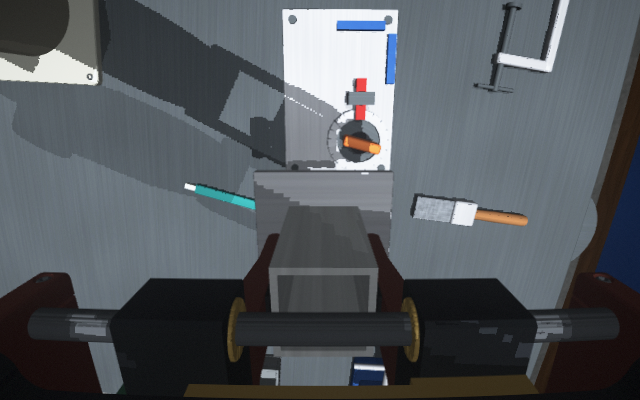

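```bash
python3 - <<'E'
from h import *
im=cv2.imread('pics/w2.png')
cv2.imwrite('pics/w2c.png',cv2.resize(im[0:110,270:410],None,fx=5,fy=5,interpolation=cv2.INTER_CUBIC))
cv2.imwrite('pics/w2d.png',cv2.resize(im[65:175,270:410],None,fx=5,fy=5,interpolation=cv2.INTER_CUBIC))
E
```

```text
(no output)
```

View pics/w2c.png

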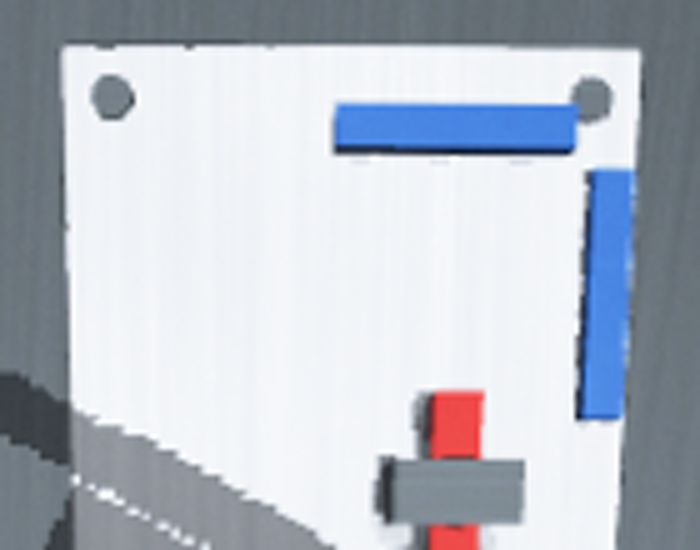

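View pics/w2d.png

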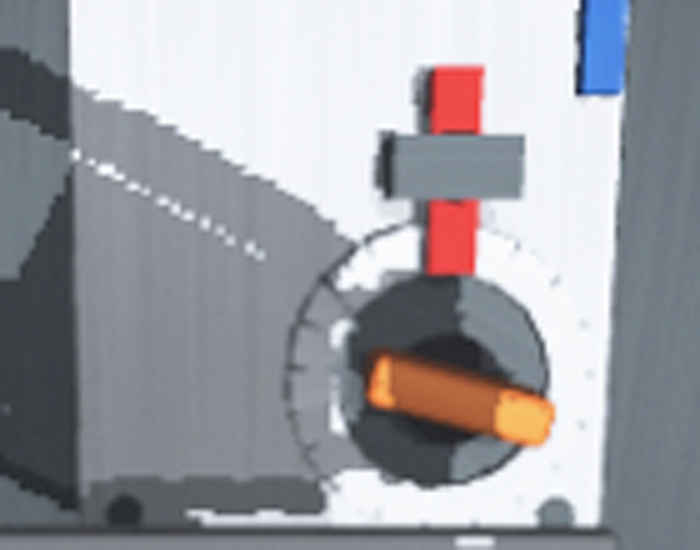

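```bash
cat > fit.py <<'E'
from h import *
from scipy.optimize import least_squares
d=np.load('w2.npz'); C=cam('wrist',{'ee_pos':d['p'],'orientation':d['r']})
J=np.array([(-85,125,12),(85,125,12),(-5,107,22),(65,107,22),(65,95,22),(-5,95,22),(70,90,22),(82,90,22),(82,20,22),(70,20,22),(23,25,50),(37,25,50)],float)
u=np.array([(63,46),(641,49),(335,103),(577,103),(575,147),(335,147),(590,168),(635,170),(622,417),(580,417),(430,390),(484,390)])/5+[270-.4,-.4]
def T(p,X): c,s=np.cos(p[2]),np.sin(p[2]); return np.c_[p[0]+c*X[:,0]-s*X[:,1],p[1]+s*X[:,0]+c*X[:,1],X[:,2]]
f=lambda p:(proj(C,T(p,J))-u).ravel()
if __name__=='__main__':
    r=least_squares(f,[485,-101,.08],loss='soft_l1'); p=r.x
    print(p,np.degrees(p[2])); print(f(p).reshape(-1,2).round(1))
    print('nest',T(p,np.array([[30,55,12.]])),'cam',T(p,np.array([[30,-65,74.]])),'stage',T(p,np.array([[-30,50,12.]])))
    # knob
    k=np.array([(370,378),(375,352),(555,403),(545,445)])/5+[269.6,64.6]
    P=unproj(C,k,88);print(P.round(1),P.mean(0))
    # top cam check
    Ct=cam('top'); q=np.array([(453,94),(676,72),(694,222),(468,245)])/3+[149.7,159.7]
    print((proj(Ct,T(p,np.array([(85,125,12),(85,-125,12),(-85,-125,12),(-85,125,12.)])))-q).round(1))
E
python3 fit.py
```

```text
[ 4.87037655e+02 -9.88893909e+01  8.29738700e-02] 4.754052562273475
[[-0.9 -0.5]
 [ 0.3 -0.5]
 [-0.2 -0.3]
 [ 0.1  0.1]
 [ 0.1  0.3]
 [-0.3 -0.1]
 [ 0.4 -0.2]
 [-0.3 -0.5]
 [-0.2  0.4]
 [ 0.2  0.3]
 [ 0.7  0.5]
 [-0.1  0.6]]
nest [[512.37611603 -41.59224965  12.        ]] cam [[ 522.32155942 -161.1794068    74.        ]] stage [[452.99693093 -51.54776956  12.        ]]
[[ 496.1 -156.5   88. ]
 [ 496.8 -149.4   88. ]
 [ 547.3 -158.8   88. ]
 [ 546.  -170.5   88. ]] [ 521.55250601 -158.76932923   88.        ]
[[-0.6 -0.6]
 [-0.4 -0.8]
 [ 0.2 -0.2]
 [-0.4  0.2]]
```

```bash
cat >> fit.py <<'E'
P0=np.array([487.04,-98.89,0.08297])
def jr(x,y,z,o=None,yaw=0): 
    w=T(P0,np.array([[x,y,z]],float))[0]; return rel(w,down(P0[2]+yaw),o)
def jpose(o=None):
    o=o or ctrl.get_obs(); c,s=np.cos(P0[2]),np.sin(P0[2]); d=o['ee_pos'][:2]-P0[:2]
    R=Ro.from_rotvec(o['orientation']).as_matrix()
    F=o['ft_force']
    return 'jig xy',np.round([c*d[0]+s*d[1],-s*d[0]+c*d[1]],2),'z',o['ee_pos'][2].round(2),'yawerr',(np.arctan2(R[1,0],R[0,0])-P0[2]).round(4),'tilt',R[2].round(4),'Fjig',np.round([c*F[0]+s*F[1],-s*F[0]+c*F[1],F[2]],2),'M',o['moment'].round(2),'w',round(o['width'],2),'t',o['t']
E
python3 -c "
from fit import *
print(jpose()); print(jr(-38,52,70))"
```

```text
('jig xy', array([-23.14, -87.01]), 'z', np.float64(378.69), 'yawerr', np.float64(0.0027), 'tilt', array([-0.0029, -1.    ,  0.0021]), 'Fjig', array([ 0.31, -0.48, -6.02]), 'M', array([-0.02, -0.1 ,  0.03]), 'w', 39.89, 't', 5.7167)
(array([-1.36, 30.9 , 13.84]), array([-0.002,  0.003, -0.003]))
```

Request:
carry_out(delta_pos=[[-0.3,0.5,3],[-0.6,2,6],[-0.9,4,9],[-1.2,7,12],[-1.4,10,13.8],[-1.4,13.5,13.8],[-1.4,17,13.8],[-1.4,20.5,13.8],[-1.4,24,13.8],[-1.4,27.5,13.8],[-1.4,30.9,13.8],[-1.4,30.9,13.8]], rotation=[[-0.002,0.003,-0.003],[-0.002,0.003,-0.003],[-0.002,0.003,-0.003],[-0.002,0.003,-0.003],[-0.002,0.003,-0.003],[-0.002,0.003,-0.003],[-0.002,0.003,-0.003],[-0.002,0.003,-0.003],[-0.002,0.003,-0.003],[-0.002,0.003,-0.003],[-0.002,0.003,-0.003],[-0.002,0.003,-0.003]])

```text
t: 6.72
ee_pos: [441.3, -50.7, 65.8]
orientation: [-1.569, -0.059, 0.073]
ft_force: [-0.8, 0.6, -6.9]
width: 39.9
```

Request:
carry_out(delta_pos=[[0,0,0],[0,0,0],[0,0,0]], rotation=[[0,0,0],[0,0,0],[0,0,0]])

```text
t: 6.97
ee_pos: [448.2, -52.4, 73.5]
orientation: [-1.572, -0.07, 0.059]
ft_force: [0.0, 0.4, -6.5]
width: 40.0
```

```bash
python3 -c "
from fit import *
print(jpose()); print(jr(-38,52,43));save('side','s3.png');save('wrist','w3.png');im=cv2.imread('pics/s3.png');cv2.imwrite('pics/s3c.png',cv2.resize(im[140:260,250:430],None,fx=4,fy=4,interpolation=cv2.INTER_CUBIC))"
```

```text
('jig xy', array([-34.84,  49.5 ]), 'z', np.float64(73.53), 'yawerr', np.float64(-0.0004), 'tilt', array([ 0.007 , -1.    , -0.0029]), 'Fjig', array([ 0.05,  0.38, -6.53]), 'M', array([-0.  , -0.09,  0.03]), 'w', 40.01, 't', 6.9667)
(array([-0.34,  3.05,  0.26]), array([ 0.003, -0.   ,  0.007]))
```

View pics/s3c.png

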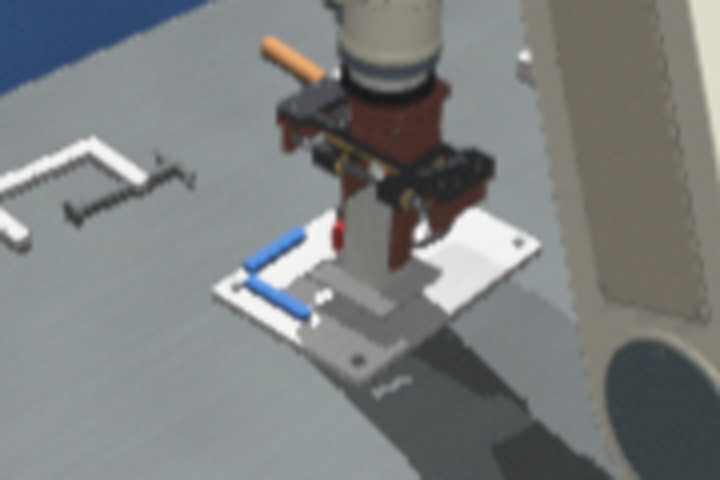

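View pics/w3.png

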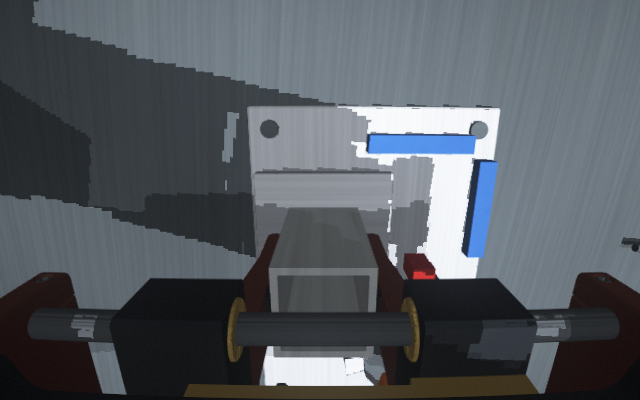

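Request:
carry_out(delta_pos=[[-0.1,0.6,0.1],[-0.2,1.2,0.2],[-0.3,1.8,0.26],[-0.34,2.3,0.26],[-0.34,2.7,0.26],[-0.34,2.85,0.26],[-0.34,2.95,0.26],[-0.34,2.95,0.26],[-0.34,2.95,0.26]], rotation=[[0.003,0,0.007],[0.003,0,0.007],[0.003,0,0.007],[0.003,0,0.007],[0.003,0,0.007],[0.003,0,0.007],[0.003,0,0.007],[0.003,0,0.007],[0.003,0,0.007]])

```text
t: 7.82
ee_pos: [443.1, -50.3, 41.9]
orientation: [-1.569, -0.061, 0.068]
ft_force: [-0.0, 0.9, -6.7]
width: 39.9
```

```bash
python3 -c "
from fit import *
print(jpose()); print(jr(-38,52,40.7))"
```

```text
('jig xy', array([-39.8 ,  52.06]), 'z', np.float64(41.86), 'yawerr', np.float64(-0.001), 'tilt', array([-0.004, -1.   ,  0.001]), 'Fjig', array([ 0.03,  0.91, -6.66]), 'M', array([-0.08, -0.09, -0.02]), 'w', 39.94, 't', 7.8167)
(array([ 0.18,  0.12, -0.01]), array([-0.001, -0.001, -0.004]))
```

Request:
carry_out(delta_pos=[[0.1,0.03,0],[0.15,0.06,0],[0.18,0.09,0],[0.18,0.12,0],[0.18,0.12,0]], rotation=[[0,0,-0.002],[0,0,-0.003],[0,0,-0.003],[0,0,-0.003],[0,0,-0.003]])

```text
t: 8.23
ee_pos: [445.0, -50.2, 41.1]
orientation: [-1.569, -0.064, 0.065]
ft_force: [-1.5, -1.2, 1.1]
width: 39.7
```

```bash
python3 -c "
from fit import *
print(jpose()); print(jr(-38,52,40.7))"
```

```text
('jig xy', array([-37.82,  52.03]), 'z', np.float64(41.06), 'yawerr', np.float64(-0.001), 'tilt', array([-4.e-04, -1.e+00,  9.e-04]), 'Fjig', array([-1.64, -1.05,  1.1 ]), 'M', array([0.16, 0.08, 0.01]), 'w', 39.73, 't', 8.2333)
(array([-0.02,  0.04, -0.  ]), array([-0.001, -0.001, -0.   ]))
```

Request:
carry_out(delta_pos=[[0.3,0,0],[0.8,0,0],[1.3,0,0],[1.8,0,0],[2.3,0,0],[2.8,0,0],[3.3,0,0],[3.8,0,0],[4.3,0,0],[4.8,0,0],[5.0,0,0],[5.0,0,0]], rotation=[[0,0,0],[0,0,0],[0,0,0],[0,0,0],[0,0,0],[0,0,0],[0,0,0],[0,0,0],[0,0,0],[0,0,0],[0,0,0],[0,0,0]])

```text
t: 9.23
ee_pos: [494.3, -46.0, 40.9]
orientation: [-1.569, -0.063, 0.066]
ft_force: [-5.0, -0.4, 4.7]
width: 40.2
```

```bash
python3 -c "
from fit import *
print(jpose()); print(jr(27,52,41))"
```

```text
('jig xy', array([11.61, 52.1 ]), 'z', np.float64(40.95), 'yawerr', np.float64(-0.0007), 'tilt', array([-0.0019, -1.    ,  0.0011]), 'Fjig', array([-4.98, -0.  ,  4.72]), 'M', array([0.28, 0.46, 0.11]), 'w', 40.16, 't', 9.2333)
(array([ 1.54, -0.01, -0.01]), array([-0.001, -0.001, -0.002]))
```

Request:
carry_out(delta_pos=[[0.3,0,0],[0.7,-0.02,0],[1.0,-0.02,0],[1.25,-0.02,0],[1.4,-0.02,0],[1.5,-0.02,0],[1.54,-0.02,0],[1.54,-0.02,0]], rotation=[[0,0,0],[0,0,0],[0,0,0],[0,0,0],[0,0,0],[0,0,0],[0,0,0],[0,0,0]])

```text
t: 9.9
ee_pos: [508.9, -44.8, 41.0]
orientation: [-1.569, -0.062, 0.067]
ft_force: [-7.6, -1.1, 8.0]
width: 40.1
```

```bash
python3 -c "
from fit import *
print(jpose())"
```

```text
('jig xy', array([26.29, 52.11]), 'z', np.float64(40.99), 'yawerr', np.float64(-0.0006), 'tilt', array([-0.0032, -1.    ,  0.0012]), 'Fjig', array([-7.62, -0.51,  7.96]), 'M', array([0.11, 0.99, 0.24]), 'w', 40.12, 't', 9.9)
```

Request:
carry_out(delta_pos=[[0.0,-0.03,0],[0.08,-0.05,0],[0.16,-0.05,0],[0.22,-0.05,0],[0.22,-0.05,0]], rotation=[[0,0,0],[0,0,0],[0,0,0],[0,0,0],[0,0,0]])

```text
t: 10.32
ee_pos: [512.4, -44.6, 41.1]
orientation: [-1.569, -0.064, 0.065]
ft_force: [-0.0, -0.1, -6.6]
width: 39.5
```

```bash
python3 -c "
from fit import *
print(jpose())"
```

```text
('jig xy', array([29.75, 52.04]), 'z', np.float64(41.06), 'yawerr', np.float64(-0.001), 'tilt', array([-9.e-04, -1.e+00,  1.e-03]), 'Fjig', array([-0.05, -0.09, -6.64]), 'M', array([-0.09, -0.07, -0.04]), 'w', 39.52, 't', 10.3167)
```

Request:
carry_out(delta_pos=[[0.05,0,0],[0.1,0,0],[0.1,0,0],[0.1,0,0]], rotation=[[0,0,0],[0,0,0],[0,0,0],[0,0,0]])

```text
t: 10.65
ee_pos: [512.4, -44.5, 41.0]
orientation: [-1.569, -0.062, 0.066]
ft_force: [-2.2, -0.8, -5.8]
width: 40.0
```

```bash
python3 -c "
from fit import *
print(jpose())"
```

```text
('jig xy', array([29.82, 52.1 ]), 'z', np.float64(41.05), 'yawerr', np.float64(-0.0011), 'tilt', array([-0.0024, -1.    ,  0.0012]), 'Fjig', array([-2.25, -0.59, -5.77]), 'M', array([-0.19,  0.48, -0.1 ]), 'w', 40.0, 't', 10.65)
```

Request:
carry_out(delta_pos=[[0.05,0,0],[0.1,0,0],[0.1,0,0],[0.1,0,0]], rotation=[[0,0,0],[0,0,0],[0,0,0],[0,0,0]])

```text
t: 10.98
ee_pos: [512.6, -44.5, 41.1]
orientation: [-1.569, -0.061, 0.067]
ft_force: [-6.5, -1.1, -1.8]
width: 39.7
```

```bash
python3 -c "
from fit import *
print(jpose())"
```

```text
('jig xy', array([29.94, 52.11]), 'z', np.float64(41.1), 'yawerr', np.float64(-0.0011), 'tilt', array([-0.0041, -1.    ,  0.0014]), 'Fjig', array([-6.61, -0.56, -1.85]), 'M', array([-0.43,  1.01, -0.14]), 'w', 39.67, 't', 10.9833)
```

Request:
carry_out(delta_pos=[[0,0,0.05],[0,0,0.1],[0,0,0.15],[0,0,0.2],[0,0,0.25],[0,0,0.25],[0,0,0.25]], rotation=[[0,0,0],[0,0,0],[0,0,0],[0,0,0],[0,0,0],[0,0,0],[0,0,0]])

```text
t: 11.57
ee_pos: [512.4, -42.5, 41.1]
orientation: [-1.569, -0.061, 0.067]
ft_force: [-6.3, -5.9, -1.9]
width: 39.9
```

```bash
python3 -c "
from fit import *
print(jpose())"
```

```text
('jig xy', array([29.96, 54.14]), 'z', np.float64(41.14), 'yawerr', np.float64(-0.0014), 'tilt', array([-3.9e-03, -1.0e+00,  9.0e-04]), 'Fjig', array([-6.74, -5.4 , -1.95]), 'M', array([-1.02,  1.12, -0.36]), 'w', 39.94, 't', 11.5667)
```

Request:
carry_out(delta_pos=[[0,0,0.05],[0,0,0.1],[0,0,0.1],[0,0,0.1]], rotation=[[0,0,0],[0,0,0],[0,0,0],[0,0,0]])

```text
t: 11.9
ee_pos: [512.3, -41.5, 41.1]
orientation: [-1.569, -0.061, 0.067]
ft_force: [-6.8, -5.8, -2.4]
width: 40.2
```

```bash
python3 -c "
from fit import *
print(jpose())"
```

```text
('jig xy', array([29.95, 55.11]), 'z', np.float64(41.12), 'yawerr', np.float64(-0.0014), 'tilt', array([-3.9e-03, -1.0e+00,  9.0e-04]), 'Fjig', array([-7.21, -5.18, -2.38]), 'M', array([-1.07,  1.06, -0.37]), 'w', 40.24, 't', 11.9)
```

Request:
carry_out(delta_pos=[[0,0,0.05],[0,0,0.1],[0,0,0.1],[0,0,0.1]], rotation=[[0,0,0],[0,0,0],[0,0,0],[0,0,0]])

```text
t: 12.23
ee_pos: [512.2, -40.7, 41.1]
orientation: [-1.569, -0.061, 0.067]
ft_force: [-6.6, -7.0, -2.8]
width: 39.7
```

```bash
python3 -c "
from fit import *
print(jpose());save('side','s4.png');save('wrist','w4.png')"
```

```text
('jig xy', array([29.94, 55.9 ]), 'z', np.float64(41.13), 'yawerr', np.float64(-0.0014), 'tilt', array([-3.9e-03, -1.0e+00,  6.0e-04]), 'Fjig', array([-7.16, -6.48, -2.83]), 'M', array([-1.3 ,  1.08, -0.41]), 'w', 39.71, 't', 12.2333)
```

View pics/w4.png

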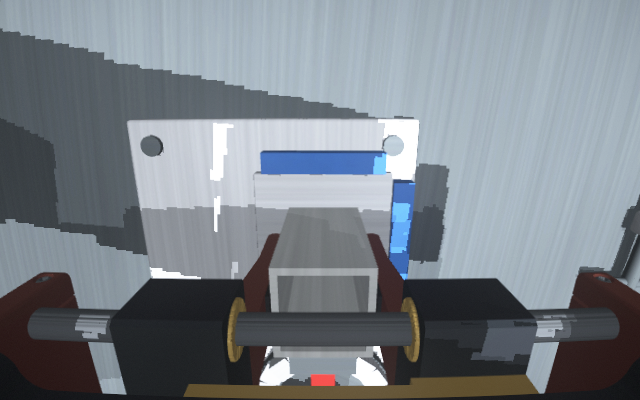

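Request:
carry_out(delta_pos=[[0,0,0.05],[0,0,0.1],[0,0,0.1],[0,0,0.1]], rotation=[[0,0,0],[0,0,0],[0,0,0],[0,0,0]])

```text
t: 12.67
ee_pos: [512.3, -40.5, 41.2]
orientation: [-1.57, -0.061, 0.067]
ft_force: [-6.7, -13.1, -1.9]
width: 39.9
```

```bash
python3 -c "
from fit import *
print(jpose())"
```

```text
('jig xy', array([29.98, 56.05]), 'z', np.float64(41.22), 'yawerr', np.float64(-0.001), 'tilt', array([-3.8e-03, -1.0e+00, -5.0e-04]), 'Fjig', array([ -7.78, -12.45,  -1.86]), 'M', array([-2.52,  1.2 , -0.36]), 'w', 39.94, 't', 12.6667)
```

Request:
carry_out(delta_pos=[[-0.06,0.02,-0.06],[-0.12,0.04,-0.12],[-0.12,0.04,-0.12],[-0.12,0.04,-0.12]], rotation=[[0,0,0],[0,0,0],[0,0,0],[0,0,0]])

```text
t: 13.0
ee_pos: [512.2, -40.7, 41.0]
orientation: [-1.569, -0.063, 0.066]
ft_force: [-4.3, -5.3, -1.7]
width: 39.9
```

```bash
python3 -c "
from fit import *
print(jpose())"
```

```text
('jig xy', array([29.85, 55.86]), 'z', np.float64(41.04), 'yawerr', np.float64(-0.0013), 'tilt', array([-1.8e-03, -1.0e+00,  6.0e-04]), 'Fjig', array([-4.74, -4.94, -1.71]), 'M', array([-0.89,  0.71, -0.25]), 'w', 39.9, 't', 13.0)
```

Open, then lift.

Request:
carry_out(delta_pos=[[0,0,0],[0,0,0],[0,0,0],[0,0,0],[0,0,0],[0,0,0]], rotation=[[0,0,0],[0,0,0],[0,0,0],[0,0,0],[0,0,0],[0,0,0]], hand=0)

```text
t: 13.5
ee_pos: [512.9, -40.2, 41.1]
orientation: [-1.569, -0.064, 0.065]
ft_force: [-0.5, 0.4, -0.5]
width: 76.6
```

```bash
python3 -c "
from fit import *
print(jpose()); print(jr(30,55,230))"
```

```text
('jig xy', array([30.67, 56.38]), 'z', np.float64(41.09), 'yawerr', np.float64(-0.0008), 'tilt', array([-3.e-04, -1.e+00,  9.e-04]), 'Fjig', array([-0.47,  0.42, -0.51]), 'M', array([-0.11, -0.14, -0.02]), 'w', 76.62, 't', 13.5)
(array([ -0.07, -18.89,  -0.12]), array([-0.001, -0.001, -0.   ]))
```

Request:
carry_out(delta_pos=[[0,-1.5,-0.1],[0,-4,-0.1],[0,-7.5,-0.1],[0,-10,-0.5],[0,-12.5,-3],[0,-15,-6],[0,-17.5,-9],[0,-20,-12],[0,-22.5,-14],[0,-25,-15.1],[0,-25.9,-15.1],[0,-25.9,-15.1]], rotation=[[0,0,0],[0,0,0],[0,0,0],[0,0,0],[0,0,0],[0,0,0],[0,0,0],[0,0,0],[0,0,0],[0,0,0],[0,0,0],[0,0,0]])

```text
t: 14.5
ee_pos: [526.3, -191.6, 301.9]
orientation: [-1.57, -0.066, 0.061]
ft_force: [-0.6, 0.7, -1.1]
width: 87.9
```

Request:
carry_out(delta_pos=[[0,0,0],[0,0,0],[0,0,0]], rotation=[[0,0,0],[0,0,0],[0,0,0]], hand=139)

```text
t: 14.75
ee_pos: [524.3, -189.7, 297.9]
orientation: [-1.567, -0.062, 0.068]
ft_force: [-0.1, -0.3, -0.0]
width: 71.3
```

```bash
python3 - <<'E'
from fit import *
o=ctrl.get_obs();print(jpose(o),abs(o['qvel']).max()); save('wrist','w5.png'); np.savez('w5.npz',p=o['ee_pos'],r=o['orientation'])
im=cv2.imread('pics/w5.png');cv2.imwrite('pics/w5c.png',cv2.resize(im[0:240,200:480],None,fx=2.5,fy=2.5,interpolation=cv2.INTER_CUBIC))
E
```

```text
('jig xy', array([ 29.65, -93.62]), 'z', np.float64(297.87), 'yawerr', np.float64(0.0002), 'tilt', array([-0.0039, -1.    ,  0.0025]), 'Fjig', array([-0.08, -0.32, -0.02]), 'M', array([-0.02, -0.11,  0.02]), 'w', 71.28, 't', 14.75) 0.00833476179428944
```

View pics/w5c.png

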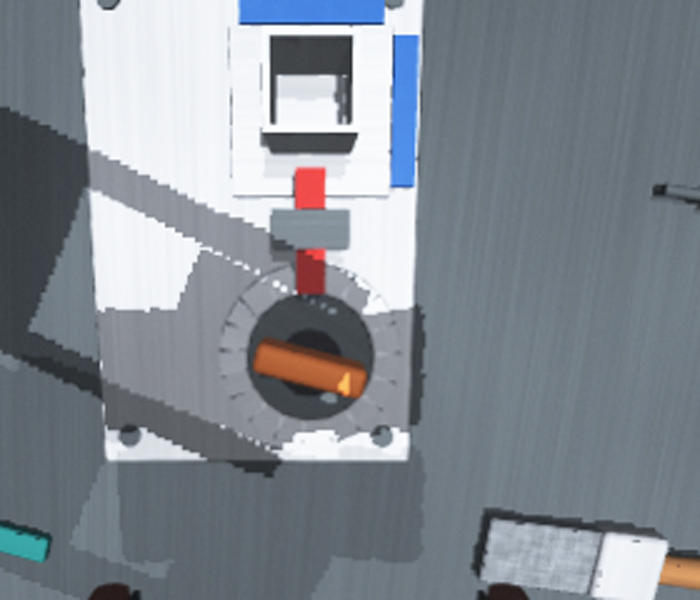

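```bash
python3 - <<'E'
from fit import *
im=cv2.imread('pics/w5.png')
cv2.imwrite('pics/w5k.png',cv2.resize(im[110:180,280:370],None,fx=8,fy=8,interpolation=cv2.INTER_CUBIC))
d=np.load('w5.npz'); C=cam('wrist',{'ee_pos':d['p'],'orientation':d['r']})
X=np.array([(-10,15,20),(70,15,20),(70,95,20),(-10,95,20)],float)
print(((proj(C,T(P0,X))-[200,0])*2.5).round(0))
X=np.array([(10,35,95),(50,35,95),(50,75,95),(10,75,95)],float)
print(((proj(C,T(P0,X))-[200,0])*2.5).round(0))
E
```

```text
[[230. 195.]
 [389. 195.]
 [392.  23.]
 [227.  23.]]
[[261. 131.]
 [358. 131.]
 [359.  26.]
 [260.  26.]]
```

View pics/w5k.png

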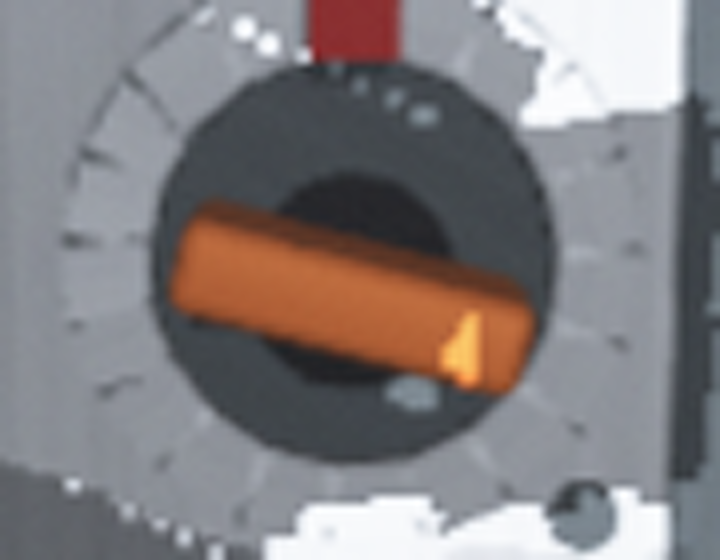

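```bash
python3 - <<'E'
from fit import *
im=cv2.imread('pics/w5.png')
cv2.imwrite('pics/w5p.png',cv2.resize(im[0:85,280:375],None,fx=8,fy=7,interpolation=cv2.INTER_CUBIC))
d=np.load('w5.npz'); C=cam('wrist',{'ee_pos':d['p'],'orientation':d['r']})
P=unproj(C,np.array([(200,218),(538,305),(512,392),(170,302)])/8+[279.55,109.55],88); print(P.round(1),P.mean(0))
for i in range(4):
    e=P[(i+1)%4]-P[i]; print(np.linalg.norm(e).round(1),np.degrees(np.arctan2(e[1],e[0])).round(1))
E
```

```text
[[ 500.  -150.1   88. ]
 [ 548.2 -158.2   88. ]
 [ 545.8 -170.8   88. ]
 [ 496.6 -162.1   88. ]] [ 522.65112699 -160.33099788   88.        ]
48.9 -9.6
12.8 -100.9
49.9 170.0
12.5 74.2
```

View pics/w5p.png

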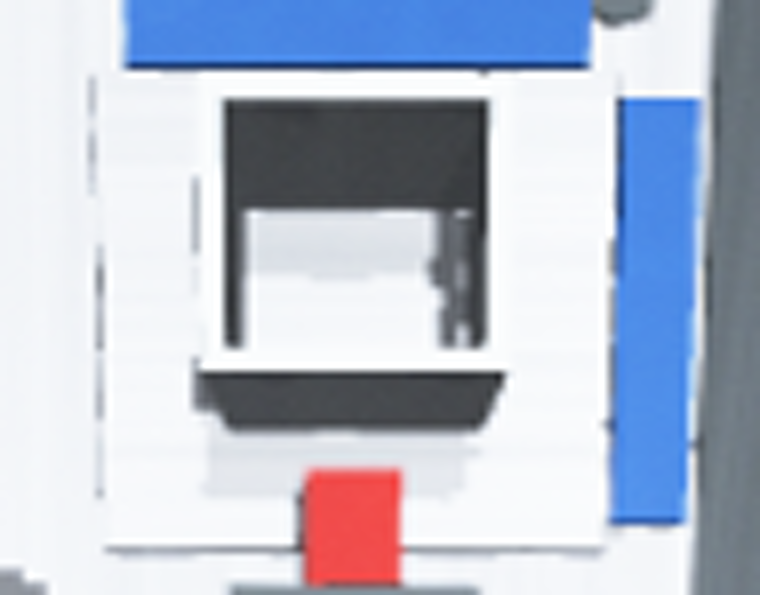

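```bash
python3 - <<'E'
from fit import *
print(rel([522.4,-161,140],down(np.radians(80.2))))
E
```

```text
(array([ 0.09, 15.82,  2.86]), array([-0.004, -1.317, -0.002]))
```

Request:
carry_out(delta_pos=[[0.1,1.5,0.5],[0.1,3,1],[0.1,4.5,1.5],[0.1,6,2],[0.1,7.5,2.5],[0.1,9,2.9],[0.1,10.5,2.9],[0.1,12,2.9],[0.1,13.5,2.9],[0.1,14.7,2.9],[0.1,15.5,2.9],[0.1,15.8,2.9]], rotation=[[0,-0.11,0],[0,-0.22,0],[0,-0.33,0],[0,-0.44,0],[0,-0.55,0],[0,-0.66,0],[0,-0.77,0],[0,-0.88,0],[0,-0.99,0],[0,-1.1,0],[0,-1.21,0],[-0.003,-1.317,-0.002]], hand=139)

```text
t: 15.8
ee_pos: [522.4, -160.8, 139.4]
orientation: [-1.281, -1.086, 1.086]
ft_force: [0.4, 0.1, 0.0]
width: 39.9
```

Request:
carry_out(delta_pos=[[0,0,0],[0,0,0],[0,0,0]], rotation=[[0,0,0],[0,0,0],[0,0,0]])

```text
t: 16.05
ee_pos: [523.7, -161.6, 141.7]
orientation: [-1.288, -1.081, 1.079]
ft_force: [0.0, 0.5, 0.7]
width: 39.9
```

```bash
python3 - <<'E'
from fit import *
o=ctrl.get_obs();print(jpose(o),o['ee_pos'],o['qpos']);print(rel([522.4,-161,57],down(np.radians(80.2)),o));save('wrist','w6.png')
E
```

```text
('jig xy', array([ 31.34, -65.52]), 'z', np.float64(141.7), 'yawerr', np.float64(1.3133), 'tilt', array([ 5.0e-04, -1.0e+00, -1.8e-03]), 'Fjig', array([0.06, 0.52, 0.75]), 'M', array([ 0.02, -0.13,  0.02]), 'w', 39.91, 't', 16.05) [ 523.69879535 -161.58392431  141.69985081] [-3.21442343e-01  4.21276340e-01  1.85976079e+00  1.05473357e-03
  8.58821076e-01 -1.71843917e+00]
(array([0.03, 8.47, 0.15]), array([ 0.002, -0.003,  0.001]))
```

View pics/w6.png

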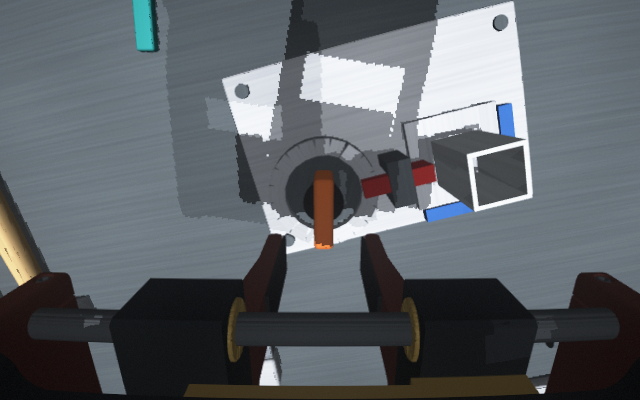

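Request:
carry_out(delta_pos=[[0,1.5,0.1],[0,3,0.15],[0,4.5,0.15],[0,6,0.15],[0,7.2,0.15],[0,8,0.15],[0,8.4,0.15],[0,8.4,0.15],[0,8.4,0.15]], rotation=[[0,0,0],[0,0,0],[0,0,0],[0,0,0],[0,0,0],[0,0,0],[0,0,0],[0,0,0],[0,0,0]])

```text
t: 16.85
ee_pos: [522.7, -161.7, 58.1]
orientation: [-1.287, -1.083, 1.08]
ft_force: [0.4, 0.1, 0.2]
width: 39.8
```

```bash
python3 - <<'E'
from fit import *
o=ctrl.get_obs();print(jpose(o),o['ee_pos'])
E
```

```text
('jig xy', array([ 30.31, -65.52]), 'z', np.float64(58.08), 'yawerr', np.float64(1.3158), 'tilt', array([ 4.0e-04, -1.0e+00, -2.5e-03]), 'Fjig', array([0.38, 0.12, 0.2 ]), 'M', array([ 0.01, -0.16, -0.03]), 'w', 39.76, 't', 16.85) [ 522.68039891 -161.67553586   58.0812604 ]
```

Close on the knob.

Request:
carry_out(delta_pos=[[0,0,0],[0,0,0],[0,0,0],[0,0,0],[0,0,0],[0,0,0]], rotation=[[0,0,0],[0,0,0],[0,0,0],[0,0,0],[0,0,0],[0,0,0]], hand=255)

```text
t: 17.35
ee_pos: [522.7, -161.3, 58.2]
orientation: [-1.287, -1.084, 1.08]
ft_force: [0.8, 4.2, 3.9]
width: 14.3
```

```bash
python3 - <<'E'
from fit import *
o=ctrl.get_obs();print(jpose(o),o['ee_pos'],o['joint_torque'][5],o['qpos'][5])
E
```

```text
('jig xy', array([ 30.35, -65.13]), 'z', np.float64(58.18), 'yawerr', np.float64(1.3156), 'tilt', array([ 0.001 , -1.    , -0.0027]), 'Fjig', array([1.11, 4.08, 3.95]), 'M', array([ 0.65, -0.19, -0.08]), 'w', 14.28, 't', 17.35) [ 522.68311116 -161.27587086   58.18472382] -0.0950336130335927 -1.7220556925976886
```

Request:
carry_out(delta_pos=[[0,0,0],[0,0,0],[0,0,0],[0,0,0],[0,0,0],[0,0,0]], rotation=[[0,0.04,0],[0,0.08,0],[0,0.12,0],[0,0.16,0],[0,0.2,0],[0,0.2,0]])

```text
t: 17.85
ee_pos: [522.6, -161.4, 58.2]
orientation: [-1.364, -0.932, 0.928]
ft_force: [0.1, 3.1, 5.9]
width: 13.7
```

```bash
cat > k.py <<'E'
from fit import *
o=ctrl.get_obs();R=Ro.from_rotvec(o['orientation']).as_matrix()
print('turned',round(1.3156+P0[2]-np.arctan2(R[1,0],R[0,0]),4),'Mz',o['moment'].round(3),'tau6',o['joint_torque'][5].round(3),'F',o['ft_force'].round(1),'w',round(o['width'],2),'t',o['t'],o['ee_pos'].round(1))
E
python3 k.py
```

```text
turned 0.2009 Mz [ 0.414 -0.046 -0.199] tau6 0.325 F [0.1 3.1 5.9] w 13.67 t 17.85 [ 522.6 -161.4   58.2]
```

Request:
carry_out(delta_pos=[[0,0,0],[0,0,0],[0,0,0]], rotation=[[0,0.03,0],[0,0.06,0],[0,0.06,0]])

```text
t: 18.1
ee_pos: [522.6, -161.5, 58.2]
orientation: [-1.385, -0.887, 0.884]
ft_force: [-1.6, 2.5, 5.2]
width: 13.7
```

```bash
python3 k.py
```

```text
turned 0.2598 Mz [ 0.465 -0.11  -0.196] tau6 0.161 F [-1.6  2.5  5.2] w 13.75 t 18.1 [ 522.6 -161.5   58.2]
```

Request:
carry_out(delta_pos=[[0,0,0],[0,0,0],[0,0,0]], rotation=[[0,0.03,0],[0,0.05,0],[0,0.05,0]])

```text
t: 18.35
ee_pos: [522.6, -161.5, 58.2]
orientation: [-1.401, -0.85, 0.846]
ft_force: [-0.6, 2.1, 5.0]
width: 13.9
```

```bash
python3 k.py
```

```text
turned 0.3093 Mz [ 0.356 -0.042 -0.132] tau6 0.113 F [-0.6  2.1  5. ] w 13.93 t 18.35 [ 522.6 -161.5   58.2]
```

Request:
carry_out(delta_pos=[[0,0,0],[0,0,0],[0,0,0]], rotation=[[0,0.03,0],[0,0.06,0],[0,0.06,0]])

```text
t: 18.6
ee_pos: [522.6, -161.6, 58.1]
orientation: [-1.419, -0.803, 0.8]
ft_force: [-1.0, 1.5, 5.3]
width: 13.8
```

```bash
python3 k.py
```

```text
turned 0.3698 Mz [ 0.211 -0.077 -0.262] tau6 0.143 F [-1.   1.5  5.3] w 13.83 t 18.6 [ 522.6 -161.6   58.1]
```

Request:
carry_out(delta_pos=[[0,0,0],[0,0,0],[0,0,0]], rotation=[[0,0.03,0],[0,0.06,0],[0,0.06,0]])

```text
t: 18.85
ee_pos: [522.5, -161.6, 58.1]
orientation: [-1.437, -0.757, 0.754]
ft_force: [-1.0, 1.9, 5.2]
width: 13.8
```

```bash
python3 k.py
```

```text
turned 0.4298 Mz [ 0.261 -0.017 -0.255] tau6 0.149 F [-1.   1.9  5.2] w 13.81 t 18.85 [ 522.5 -161.6   58.1]
```

Request:
carry_out(delta_pos=[[0,0,0],[0,0,0],[0,0,0]], rotation=[[0,0.03,0],[0,0.06,0],[0,0.06,0]])

```text
t: 19.1
ee_pos: [522.5, -161.6, 58.1]
orientation: [-1.453, -0.711, 0.708]
ft_force: [-0.9, 2.4, 5.8]
width: 14.1
```

```bash
python3 k.py
```

```text
turned 0.4898 Mz [ 0.167 -0.04  -0.166] tau6 0.136 F [-0.9  2.4  5.8] w 14.15 t 19.1 [ 522.5 -161.6   58.1]
```

Request:
carry_out(delta_pos=[[0,0,0],[0,0,0],[0,0,0]], rotation=[[0,0.03,0],[0,0.06,0],[0,0.06,0]])

```text
t: 19.35
ee_pos: [522.5, -161.7, 58.2]
orientation: [-1.468, -0.665, 0.661]
ft_force: [-0.4, 0.8, 4.4]
width: 13.9
```

```bash
python3 k.py
```

```text
turned 0.5496 Mz [ 0.141  0.073 -0.214] tau6 0.159 F [-0.4  0.8  4.4] w 13.93 t 19.35 [ 522.5 -161.7   58.2]
```

Request:
carry_out(delta_pos=[[0,0,0],[0,0,0],[0,0,0]], rotation=[[0,0.03,0],[0,0.06,0],[0,0.06,0]])

```text
t: 19.6
ee_pos: [522.5, -161.7, 58.2]
orientation: [-1.483, -0.618, 0.615]
ft_force: [0.2, 0.3, 5.4]
width: 13.7
```

```bash
python3 k.py
```

```text
turned 0.6097 Mz [ 0.098  0.031 -0.259] tau6 0.128 F [0.2 0.3 5.4] w 13.67 t 19.6 [ 522.5 -161.7   58.2]
```

Request:
carry_out(delta_pos=[[0,0,0],[0,0,0],[0,0,0]], rotation=[[0,0.03,0],[0,0.06,0],[0,0.06,0]])

```text
t: 19.85
ee_pos: [522.4, -161.7, 58.1]
orientation: [-1.496, -0.572, 0.568]
ft_force: [-1.6, -0.4, 4.8]
width: 14.1
```

```bash
python3 k.py
```

```text
turned 0.6698 Mz [-0.023  0.073 -0.242] tau6 0.119 F [-1.6 -0.4  4.8] w 14.07 t 19.85 [ 522.4 -161.7   58.1]
```

Request:
carry_out(delta_pos=[[0,0,0],[0,0,0],[0,0,0]], rotation=[[0,0.03,0],[0,0.06,0],[0,0.06,0]])

```text
t: 20.1
ee_pos: [522.4, -161.8, 58.2]
orientation: [-1.508, -0.525, 0.522]
ft_force: [-1.9, 0.6, 5.7]
width: 13.9
```

```bash
python3 k.py
```

```text
turned 0.7297 Mz [-0.038  0.199 -0.213] tau6 0.124 F [-1.9  0.6  5.7] w 13.93 t 20.1 [ 522.4 -161.8   58.2]
```

Request:
carry_out(delta_pos=[[0,0,0],[0,0,0],[0,0,0]], rotation=[[0,0.03,0],[0,0.06,0],[0,0.06,0]])

```text
t: 20.35
ee_pos: [522.3, -161.8, 58.1]
orientation: [-1.519, -0.478, 0.475]
ft_force: [-1.5, 0.3, 5.2]
width: 13.9
```

```bash
python3 k.py
```

```text
turned 0.7897 Mz [-0.076  0.197 -0.214] tau6 0.13 F [-1.5  0.3  5.2] w 13.89 t 20.35 [ 522.3 -161.8   58.1]
```

Request:
carry_out(delta_pos=[[0,0,0],[0,0,0],[0,0,0]], rotation=[[0,0.03,0],[0,0.06,0],[0,0.06,0]])

```text
t: 20.6
ee_pos: [522.3, -161.9, 58.2]
orientation: [-1.528, -0.432, 0.429]
ft_force: [-1.6, 0.5, 5.1]
width: 13.8
```

```bash
python3 k.py
```

```text
turned 0.8497 Mz [-0.096  0.21  -0.219] tau6 0.137 F [-1.6  0.5  5.1] w 13.83 t 20.6 [ 522.3 -161.9   58.2]
```

Request:
carry_out(delta_pos=[[0,0,0],[0,0,0],[0,0,0]], rotation=[[0,0.03,0],[0,0.06,0],[0,0.06,0]])

```text
t: 20.85
ee_pos: [522.3, -161.9, 58.2]
orientation: [-1.537, -0.385, 0.381]
ft_force: [-0.6, 0.3, 6.0]
width: 13.8
```

```bash
python3 k.py
```

```text
turned 0.9102 Mz [-0.144  0.238 -0.426] tau6 -0.083 F [-0.6  0.3  6. ] w 13.79 t 20.85 [ 522.3 -161.9   58.2]
```

Request:
carry_out(delta_pos=[[0,0,0],[0,0,0]], rotation=[[0,0.02,0],[0,0.02,0]])

```text
t: 21.02
ee_pos: [522.3, -161.9, 58.2]
orientation: [-1.54, -0.369, 0.366]
ft_force: [-1.4, -0.1, 6.0]
width: 13.9
```

```bash
python3 k.py
```

```text
turned 0.9296 Mz [-0.13   0.264 -0.318] tau6 -0.033 F [-1.4 -0.1  6. ] w 13.94 t 21.0167 [ 522.3 -161.9   58.2]
```

Request:
carry_out(delta_pos=[[0,0,0],[0,0,0]], rotation=[[0,0.02,0],[0,0.02,0]])

```text
t: 21.18
ee_pos: [522.2, -161.9, 58.1]
orientation: [-1.543, -0.354, 0.351]
ft_force: [-2.4, -0.8, 6.2]
width: 14.0
```

```bash
python3 k.py
```

```text
turned 0.9493 Mz [-0.172  0.28  -0.186] tau6 0.041 F [-2.4 -0.8  6.2] w 14.0 t 21.1833 [ 522.2 -161.9   58.1]
```

Request:
carry_out(delta_pos=[[0,0,0],[0,0,0]], rotation=[[0,0.02,0],[0,0.02,0]])

```text
t: 21.35
ee_pos: [522.2, -161.9, 58.2]
orientation: [-1.545, -0.338, 0.335]
ft_force: [-0.8, -0.8, 5.7]
width: 13.9
```

```bash
python3 k.py
```

```text
turned 0.9698 Mz [-0.166  0.271 -0.429] tau6 -0.217 F [-0.8 -0.8  5.7] w 13.93 t 21.35 [ 522.2 -161.9   58.2]
```

Request:
carry_out(delta_pos=[[0,0,0],[0,0,0]], rotation=[[0,0.02,0],[0,0.02,0]])

```text
t: 21.52
ee_pos: [522.2, -161.9, 58.2]
orientation: [-1.547, -0.322, 0.319]
ft_force: [-2.4, 0.7, 5.6]
width: 14.0
```

```bash
python3 k.py; python3 -c "
from h import *
o=ctrl.get_obs(); np.savez('w7.npz',p=o['ee_pos'],r=o['orientation']);save('wrist','w7.png')"
```

```text
turned 0.9898 Mz [-0.191  0.328 -0.301] tau6 -0.094 F [-2.4  0.7  5.6] w 14.01 t 21.5167 [ 522.2 -161.9   58.2]
```

View pics/w7.png

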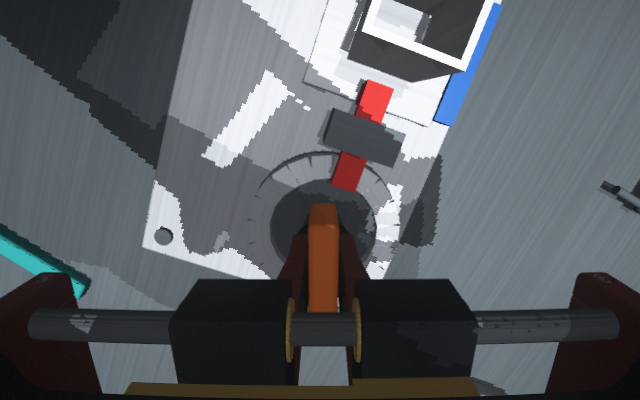

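Request:
carry_out(delta_pos=[[0,0,0],[0,0,0]], rotation=[[0,0.02,0],[0,0.02,0]])

```text
t: 21.73
ee_pos: [522.1, -161.9, 58.2]
orientation: [-1.55, -0.307, 0.304]
ft_force: [-2.0, -0.6, 6.9]
width: 13.8
```

```bash
python3 k.py
```

```text
turned 1.0091 Mz [-0.2    0.36  -0.112] tau6 0.124 F [-2.  -0.6  6.9] w 13.81 t 21.7333 [ 522.1 -161.9   58.2]
```

Request:
carry_out(delta_pos=[[0,0,0],[0,0,0]], rotation=[[0,0.02,0],[0,0.02,0]])

```text
t: 21.9
ee_pos: [522.1, -161.9, 58.2]
orientation: [-1.552, -0.291, 0.289]
ft_force: [-2.2, -0.2, 6.3]
width: 13.7
```

```bash
python3 k.py
```

```text
turned 1.0289 Mz [-0.159  0.374  0.009] tau6 0.179 F [-2.2 -0.2  6.3] w 13.73 t 21.9 [ 522.1 -161.9   58.2]
```

Request:
carry_out(delta_pos=[[0,0,0],[0,0,0]], rotation=[[0,0.02,0],[0,0.02,0]])

```text
t: 22.07
ee_pos: [522.1, -161.9, 58.2]
orientation: [-1.554, -0.276, 0.273]
ft_force: [-1.5, -0.3, 6.5]
width: 14.0
```

```bash
python3 k.py
```

```text
turned 1.0489 Mz [-0.171  0.385 -0.083] tau6 0.178 F [-1.5 -0.3  6.5] w 13.96 t 22.0667 [ 522.1 -161.9   58.2]
```

Request:
carry_out(delta_pos=[[0,0,0],[0,0,0],[0,0,0]], rotation=[[0,-0.03,0],[0,-0.05,0],[0,-0.05,0]])

```text
t: 22.32
ee_pos: [522.2, -161.9, 58.2]
orientation: [-1.548, -0.316, 0.313]
ft_force: [-1.4, -0.4, 6.1]
width: 14.5
```

```bash
python3 k.py
```

```text
turned 0.9976 Mz [-0.145  0.355 -0.233] tau6 -0.49 F [-1.4 -0.4  6.1] w 14.55 t 22.3167 [ 522.2 -161.9   58.2]
```

Request:
carry_out(delta_pos=[[0,0,0],[0,0,0]], rotation=[[0,-0.02,0],[0,-0.02,0]])

```text
t: 22.48
ee_pos: [522.3, -161.9, 58.2]
orientation: [-1.546, -0.331, 0.328]
ft_force: [-2.3, 0.4, 6.5]
width: 13.9
```

```bash
python3 k.py
```

```text
turned 0.9785 Mz [-0.125  0.29  -0.504] tau6 -0.747 F [-2.3  0.4  6.5] w 13.92 t 22.4833 [ 522.3 -161.9   58.2]
```

Request:
carry_out(delta_pos=[[0,0,0],[0,0,0]], rotation=[[0,-0.01,0],[0,-0.01,0]])

```text
t: 22.65
ee_pos: [522.3, -161.9, 58.2]
orientation: [-1.545, -0.338, 0.335]
ft_force: [-1.9, -0.6, 6.2]
width: 14.2
```

```bash
python3 k.py
```

```text
turned 0.9692 Mz [-0.168  0.293 -0.605] tau6 -0.719 F [-1.9 -0.6  6.2] w 14.15 t 22.65 [ 522.3 -161.9   58.2]
```

Request:
carry_out(delta_pos=[[0,0,0],[0,0,0],[0,0,0]], rotation=[[0,0.01,0],[0,0.015,0],[0,0.015,0]])

```text
t: 22.9
ee_pos: [522.2, -161.9, 58.2]
orientation: [-1.547, -0.326, 0.323]
ft_force: [-2.3, -0.5, 6.1]
width: 13.8
```

```bash
python3 k.py
```

```text
turned 0.9844 Mz [-0.151  0.29  -0.376] tau6 -0.314 F [-2.3 -0.5  6.1] w 13.84 t 22.9 [ 522.2 -161.9   58.2]
```

Request:
carry_out(delta_pos=[[0,0,0],[0,0,0]], rotation=[[0,0.01,0],[0,0.01,0]])

```text
t: 23.07
ee_pos: [522.2, -162.0, 58.2]
orientation: [-1.548, -0.319, 0.316]
ft_force: [-2.0, 0.4, 5.5]
width: 14.3
```

```bash
python3 k.py
```

```text
turned 0.9942 Mz [-0.164  0.33  -0.162] tau6 -0.14 F [-2.   0.4  5.5] w 14.27 t 23.0667 [ 522.2 -162.    58.2]
```

Request:
carry_out(delta_pos=[[0,0,0],[0,0,0],[0,0,0]], rotation=[[0,0.02,0],[0,0.025,0],[0,0.025,0]])

```text
t: 23.32
ee_pos: [522.1, -161.9, 58.2]
orientation: [-1.551, -0.3, 0.297]
ft_force: [-2.1, 0.0, 5.3]
width: 13.7
```

```bash
python3 k.py
```

```text
turned 1.0183 Mz [-0.12   0.376 -0.017] tau6 0.084 F [-2.1  0.   5.3] w 13.73 t 23.3167 [ 522.1 -161.9   58.2]
```

Request:
carry_out(delta_pos=[[0,0,0],[0,0,0],[0,0,0]], rotation=[[0,0.02,0],[0,0.03,0],[0,0.03,0]])

```text
t: 23.57
ee_pos: [522.1, -161.9, 58.2]
orientation: [-1.554, -0.276, 0.274]
ft_force: [-2.2, 0.3, 8.1]
width: 14.0
```

```bash
python3 k.py
```

```text
turned 1.0484 Mz [-0.201  0.396 -0.034] tau6 0.121 F [-2.2  0.3  8.1] w 14.03 t 23.5667 [ 522.1 -161.9   58.2]
```

Request:
carry_out(delta_pos=[[0,0,0],[0,0,0],[0,0,0]], rotation=[[0,0.02,0],[0,0.03,0],[0,0.03,0]])

```text
t: 23.82
ee_pos: [522.1, -162.0, 58.2]
orientation: [-1.557, -0.253, 0.25]
ft_force: [-2.7, -0.6, 6.1]
width: 13.8
```

```bash
python3 k.py
```

```text
turned 1.0784 Mz [-0.167  0.385 -0.001] tau6 0.127 F [-2.7 -0.6  6.1] w 13.84 t 23.8167 [ 522.1 -162.    58.2]
```

Request:
carry_out(delta_pos=[[0,0,0],[0,0,0],[0,0,0]], rotation=[[0,0.02,0],[0,0.03,0],[0,0.03,0]])

```text
t: 24.07
ee_pos: [522.1, -162.0, 58.2]
orientation: [-1.559, -0.229, 0.227]
ft_force: [-2.6, -0.9, 6.6]
width: 13.9
```

```bash
python3 k.py
```

```text
turned 1.1083 Mz [-0.218  0.384  0.068] tau6 0.202 F [-2.6 -0.9  6.6] w 13.89 t 24.0667 [ 522.1 -162.    58.2]
```

Request:
carry_out(delta_pos=[[0,0,0],[0,0,0],[0,0,0]], rotation=[[0,0.02,0],[0,0.03,0],[0,0.03,0]])

```text
t: 24.32
ee_pos: [522.0, -161.9, 58.2]
orientation: [-1.562, -0.206, 0.204]
ft_force: [-2.6, -0.5, 7.5]
width: 14.0
```

```bash
python3 k.py
```

```text
turned 1.1378 Mz [-0.157  0.413  0.171] tau6 0.356 F [-2.6 -0.5  7.5] w 14.03 t 24.3167 [ 522.  -161.9   58.2]
```

Request:
carry_out(delta_pos=[[0,0,0],[0,0,0],[0,0,0],[0,0,0]], rotation=[[0,-0.03,0],[0,-0.06,0],[0,-0.075,0],[0,-0.075,0]])

```text
t: 24.65
ee_pos: [522.1, -162.0, 58.2]
orientation: [-1.555, -0.265, 0.263]
ft_force: [-2.4, -0.4, 7.2]
width: 13.7
```

```bash
python3 k.py
```

```text
turned 1.0621 Mz [-0.17   0.393  0.021] tau6 -0.168 F [-2.4 -0.4  7.2] w 13.66 t 24.65 [ 522.1 -162.    58.2]
```

Request:
carry_out(delta_pos=[[0,0,0],[0,0,0],[0,0,0],[0,0,0],[0,0,0]], rotation=[[0,-0.01,0],[0,-0.01,0],[0,-0.01,0],[0,-0.01,0],[0,-0.01,0]])

```text
t: 25.07
ee_pos: [522.1, -161.9, 58.2]
orientation: [-1.554, -0.273, 0.27]
ft_force: [-2.9, 0.2, 7.6]
width: 13.8
```

```bash
python3 k.py
```

```text
turned 1.0529 Mz [-0.2    0.355  0.004] tau6 0.033 F [-2.9  0.2  7.6] w 13.78 t 25.0667 [ 522.1 -161.9   58.2]
```

Request:
carry_out(delta_pos=[[0,0,0],[0,0,0],[0,0,0],[0,0,0],[0,0,0]], rotation=[[0,0,0],[0,0,0],[0,0,0],[0,0,0],[0,0,0]], hand=139)

```text
t: 25.48
ee_pos: [522.3, -161.6, 57.6]
orientation: [-1.554, -0.272, 0.269]
ft_force: [0.8, 0.8, -0.1]
width: 39.6
```

Request:
carry_out(delta_pos=[[0,-0.5,0],[0,-1.5,0],[0,-3,0],[0,-5,0],[0,-7,0],[0,-8.3,0],[0,-8.3,0],[0,-8.3,0],[0,-8.3,0]], rotation=[[0,0,0],[0,0,0],[0,0,0],[0,0,0],[0,0,0],[0,0,0],[0,0,0],[0,0,0],[0,0,0]])

```text
t: 26.23
ee_pos: [521.8, -161.5, 140.5]
orientation: [-1.554, -0.271, 0.269]
ft_force: [0.3, 0.3, -0.2]
width: 39.8
```

```bash
python3 - <<'E'
from fit import *
o=ctrl.get_obs();print(jpose(o)); np.savez('w8.npz',p=o['ee_pos'],r=o['orientation']);save('wrist','w8.png')
im=cv2.imread('pics/w8.png');cv2.imwrite('pics/w8c.png',cv2.resize(im[0:240,200:500],None,fx=2.5,fy=2.5,interpolation=cv2.INTER_CUBIC))
E
```

```text
('jig xy', array([ 29.44, -65.24]), 'z', np.float64(140.52), 'yawerr', np.float64(0.2611), 'tilt', array([ 1.7e-03, -1.0e+00, -4.0e-04]), 'Fjig', array([ 0.37,  0.29, -0.21]), 'M', array([-0.06, -0.05,  0.02]), 'w', 39.79, 't', 26.2333)
```

View pics/w8c.png

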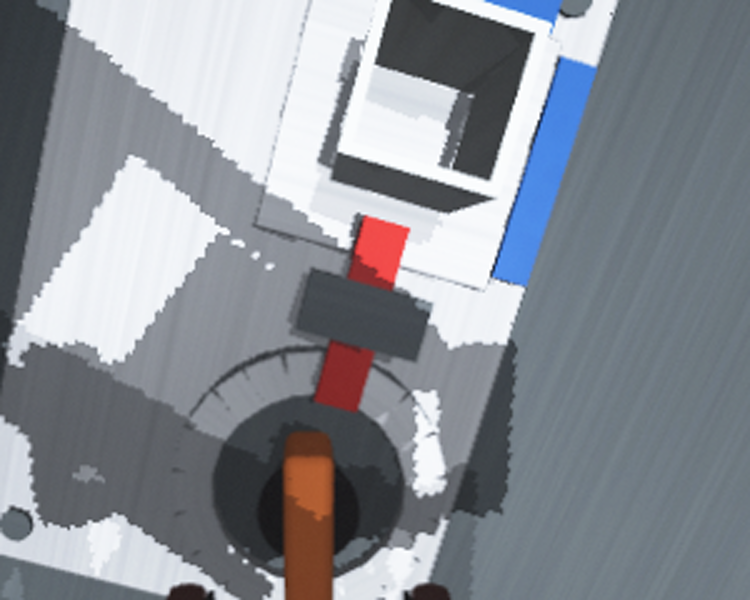

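```bash
python3 - <<'E'
from fit import *
d=np.load('w8.npz'); C=cam('wrist',{'ee_pos':d['p'],'orientation':d['r']})
def s(q): return ((proj(C,T(P0,np.array(q,float)))-[200,0]+.3)*2.5).round(0).tolist()
for z in (50,45): print(z,'tip',s([(23,25,z),(37,25,z)]),'nose end',s([(23,-30,z),(37,-30,z)]))
print('guide top',s([(11.5,7,57),(48.5,7,57),(48.5,-11,57),(11.5,-11,57)]))
print('plate -y',s([(-10,15,20),(70,15,20)]),'far stop end',s([(70,20,22),(82,20,22)]),'tube',s([(10,35,95),(50,35,95)]))
d=np.load('w5.npz'); C=cam('wrist',{'ee_pos':d['p'],'orientation':d['r']})
for z in (50,45): print('w5',z,'tip',s([(23,25,z),(37,25,z)]))
im=cv2.imread('pics/w8.png');cv2.imwrite('pics/w8d.png',cv2.resize(im[80:170,300:400],None,fx=7,fy=6.5,interpolation=cv2.INTER_CUBIC))
E
```

```text
50 tip [[365.0, 217.0], [411.0, 230.0]] nose end [[316.0, 398.0], [360.0, 409.0]]
45 tip [[364.0, 218.0], [409.0, 231.0]] nose end [[316.0, 395.0], [359.0, 406.0]]
guide top [[311.0, 268.0], [434.0, 302.0], [416.0, 362.0], [295.0, 329.0]]
plate -y [[253.0, 225.0], [486.0, 290.0]] far stop end [[492.0, 275.0], [526.0, 285.0]] tube [[336.0, 150.0], [498.0, 197.0]]
w5 50 tip [[295.0, 169.0], [325.0, 169.0]]
w5 45 tip [[296.0, 170.0], [325.0, 170.0]]
```

View pics/w8d.png

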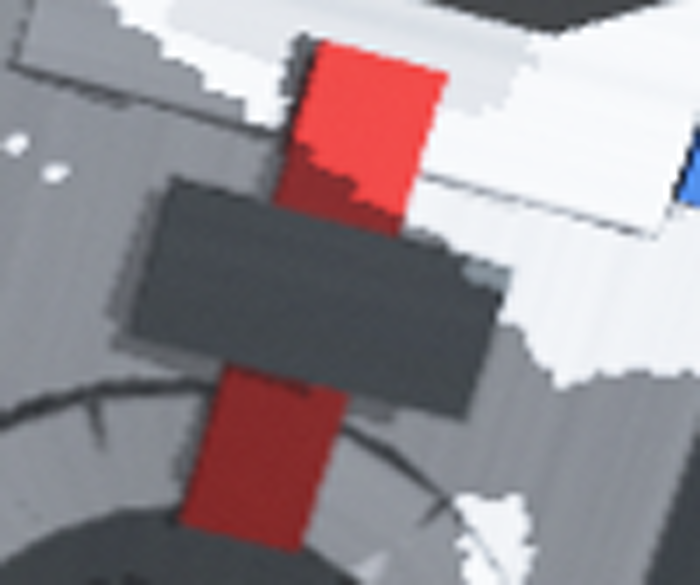

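```bash
python3 - <<'E'
from fit import *
print(jr(-120,-70,100))
E
```

```text
(array([-14.55,   4.  ,   3.38]), array([-0.   ,  0.261,  0.001]))
```

Request:
carry_out(delta_pos=[[-2,0,0.5],[-4.5,0,1],[-7,0,1.7],[-9.5,0.5,2.3],[-12,1.5,2.9],[-14,3,3.4],[-14.5,3.8,3.4],[-14.5,4,3.4],[-14.5,4,3.4],[-14.5,4,3.4]], rotation=[[0,0.05,0],[0,0.1,0],[0,0.15,0],[0,0.2,0],[0,0.24,0],[0,0.261,0],[0,0.261,0],[0,0.261,0],[0,0.261,0],[0,0.261,0]])

```text
t: 27.12
ee_pos: [375.9, -178.9, 100.6]
orientation: [-1.57, -0.068, 0.063]
ft_force: [-0.0, 0.2, 0.4]
width: 39.9
```

```bash
python3 - <<'E'
from fit import *
o=ctrl.get_obs();print(jpose(o)); np.savez('w9.npz',p=o['ee_pos'],r=o['orientation']);save('wrist','w9.png')
im=cv2.imread('pics/w9.png');cv2.imwrite('pics/w9c.png',cv2.resize(im[40:220,440:640],None,fx=3.6,fy=3.2,interpolation=cv2.INTER_CUBIC))
C=cam('wrist',o)
def s(q): return ((proj(C,T(P0,np.array(q,float)))-[440,40]+.4)*[3.6,3.2]).round(0).tolist()
for z in (50,45): print(z,'tip top',s([(23,25,z),(37,25,z),(23,13,z)]),'bar',s([(23,-20,z),(37,-20,z)]))
for z in (25,20): print(z,'tip bottom',s([(23,25,z),(23,13,z)]))
print('guide top',s([(11.5,7,57),(48.5,7,57),(48.5,-11,57),(11.5,-11,57)]))
print('plate -y',s([(-10,15,20),(70,15,20),(-10,95,20)]),'stop',s([(70,20,22),(82,20,22),(70,90,22)]))
E
```

```text
('jig xy', array([-117.36,  -70.55]), 'z', np.float64(100.59), 'yawerr', np.float64(0.0006), 'tilt', array([ 3.1e-03, -1.0e+00, -5.0e-04]), 'Fjig', array([-0.  ,  0.23,  0.44]), 'M', array([-0.08, -0.1 , -0.01]), 'w', 39.9, 't', 27.1167)
50 tip top [[384.0, 116.0], [459.0, 118.0], [373.0, 179.0]] bar [[343.0, 345.0], [415.0, 346.0]]
45 tip top [[366.0, 117.0], [439.0, 120.0], [356.0, 179.0]] bar [[327.0, 342.0], [398.0, 343.0]]
25 tip bottom [[301.0, 124.0], [293.0, 181.0]]
20 tip bottom [[287.0, 125.0], [278.0, 181.0]]
guide top [[330.0, 209.0], [530.0, 214.0], [510.0, 307.0], [314.0, 303.0]]
plate -y [[120.0, 169.0], [499.0, 177.0], [162.0, -230.0]] stop [[511.0, 154.0], [565.0, 156.0], [569.0, -184.0]]
```

View pics/w9c.png

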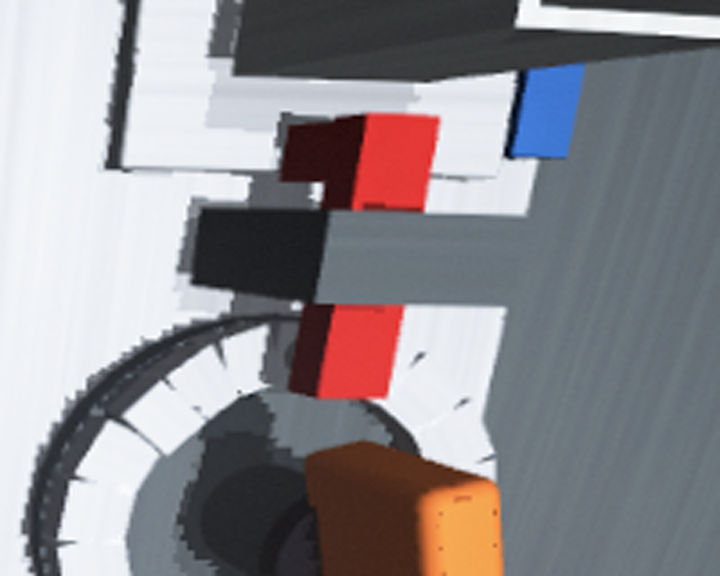

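```bash
python3 - <<'E'
from h import *
o=ctrl.get_obs();print(o['t'],o['ft_force'].round(2)); print(ctrl.close_job())
E
```

```text
27.1667 [-0.73  0.1  -0.59]
the job is handed in; nothing more can be done
None
```

The post is on the jig, home against both blue stops, with the red finger clamped on its foot plate. The gripper has let go and is clear. I handed the job in at 27.2 s of the 72 s allowed.

**Placing the post:** I gripped it by the tube, set it on the jig about 68 mm short of home, and slid it in under the raised finger. I then pushed it gently against both stops until it stopped moving. The highest side force I measured was about 15 N. A wrist picture afterwards showed the plate snug against both stops.

**Turning the knob:** I turned it clockwise about 1.14 rad in small steps, until the ramp began to resist. I then eased back to about 1.05 rad, where it was slack (about 0 N m), and let go.

**Last checks:**
- An oblique wrist picture puts the finger's top at about 45 mm and its tip's underside at about 20 mm. That is the 5 mm drop onto the plate; a raised finger would show 50 mm and 25 mm.
- The plate, guide and stop edges appear within about 1–2 mm of where they should be.
- The measured force on the gripper was below 1 N, so it is touching nothing.

**What did not agree:** While riding on the rim, the wrist moment had the opposite sign to what turning resistance should give, so I could not place the notch from that reading alone. I went by the torque on reversing (no change in the slack, stiff resistance both ways) and confirmed it with the picture. I could not measure the finger's force on the plate directly.

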